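Hang the fettling tote on the cleat rail

ROBOT

A 6-joint arm with a two-finger parallel gripper is mounted at the origin on the work surface. World frame = base frame: x ahead of the robot, y to its left, z up, the work surface at z = 0. Lengths are in mm, angles in rad, forces in N, time in s.
With the tool pointing down it reaches from about 350 to 875 mm from the base axis. Payload 4.2 kg.
Tool frame: the origin (TCP) lies midway between the tips of the shut fingers; the grasp point (between the pads) lies 19 mm behind it; z points along the fingers, y is the direction in which the jaws open and shut (so a half turn about z gives the same grasp; the last joint's range is limited). The gripper opens to 85 mm and grips with 20 to 120 N. Pads are 22 mm wide; open, the fingers measure 114 mm over their backs; the gripper's body (76 mm by 85 mm) begins 54 mm behind the grasp point. The pads swing forward as they close: fully open they stand 13 mm farther back than shut.
Start: joints at [-0.885, 0.385, 0.008, 0, -1.194, -0.259], TCP at [258.737, -568.906, 196.212] pointing down, gripper open.
Joint ranges: [-3.14, 3.14], [-1.21, 2.06], [-1.07, 1.41], [-3.16, 2.05], [-2.99, -0.16], [-3.1, 3.1]. Speed limits (rad/s): [2.79, 2.79, 3.14, 3.14, 3.14, 3.14].

INTERFACE

Orientations are given as a unit quaternion [x, y, z, w].
In Python, from bench import arm gives the robot as it stands.
- The arm moves only by the tool send_rows, never from a script. Its arguments are lists of equal length, an entry for each row: "translation": the shift along the tool's x, y, z in mm, a list of three; "dr": the turn, a rotation vector about the tool's x, y, z in degrees, a list of three; "grip": the finger opening in mm, from 0 to 85.4. In form: {"translation": [[dx, dy, dz], ...], "dr": [[ax, ay, az], ...], "grip": [grip, ...]}. A call has exactly 5 rows; each row shifts and turns the commanded pose from where the row before left it, along the tool's axes as they then stand; what a row does not reach is not made up. A row lasts 1/8 s, in which the tool goes at most 62.5 mm and 10.7 degrees, less where a joint would pass 70% of its speed; a pose out of reach is approached as far as the arm can. A call with a gripper value outside its range is refused whole. The fingers move at their own pace and stop on an object; the grip force is fixed at half the most. Time passes only in rows, so rows that do not move let the fingers close, or fill a call up. It gives the time, the measured TCP pose, the force and the opening at its end, in the units of the state.
- arm.read_state(): the state, without advancing time (a new reading comes with each control period).
- arm.get_image(name): name is "side" or "top"; returns the picture (384x512x3 uint8, red, green, blue); there is no depth.
- arm.camera_info(name): a dict with "fx", "fy", "cx", "cy" (pixels), "cam_to_world" (4x4, takes a point from camera to world coordinates). Camera axes: x right, y down, z forward; pixel columns grow to the right and rows downward; lengths in mm; the calibration is good to about 2 mm. A picture is of the moment at which its call begins. camera_info takes no time and is no camera call.
- arm.job_done(): hands the job in, once; it reports no verdict.
Trained networks look in the newest picture that a camera, given by its name, has taken for a name from the list of things; names that differ only in an ending like _2 or _b are one class to them, and where a whole thing is asked for, a point or a joint stands for the part that bears it (a point fixed in the world has none). Each returns a list of dicts, best first, with "confidence" (0 to 1); they miss things now and then, are a little off and sometimes report something else, mostly with a low value. They report only what shows in the picture. A call takes as long as a camera call.
- arm.search_frame(thing, camera): "xyz" ([x, y, z] in mm, in world coordinates, good to about 4 mm: the middle of the surface that is visible of it).
- arm.place_of(thing, camera): "xyz" ([x, y, z] in mm, in world coordinates, good to about 4 mm: a listed point, or the origin of a listed thing).
The state is a dict: "clock": time; "joints": joint angles; "joint_vel": joint speeds; "joint_efforts": joint torques, N m; "position": TCP position; "ee_rot": TCP orientation; "contact_force": force on the tool from outside, world axes, zero at the start; "wrist_torque": the same for the moment, N m; "gripper_width": finger opening in mm.
Only numpy, scipy, OpenCV 4.12 (cv2) and the standard library are available. Lean on these libraries where they do the work, as an engineer would, in place of code of your own. Each camera call takes 0.05 s, during which the arm holds its last target.

TASK

Take the wooden tool tote from the bench by its upright grip board and hang it in the middle of the free bay of the cleat rail: tilt its top towards the panel so that the bevelled strip on its back goes over the cleat, then let it down upright and press it home until the spring catch snaps out over the strip. Press gently by feel, so that the rail is not pushed down in its slots, leave the tote hanging upright and flat against the panel, and do not disturb the ware and tools around.

Things in the scene. Friction and masses are not known exactly. Their poses are not given: they have to be found in the camera images.
- tote_grip (a point): Middle of the grip board of the tool tote: an open plywood tray 130 mm wide (y), 104 mm deep (x), 0.42 to 0.55 kg. The grip board stands across its middle, 10 mm thick in x, 90 mm wide in y, top edge 150 mm above the underside. This point: 132 mm up, 68 mm in front of the rearmost plane; 31 mm free behind the board, 25 mm before it. Axes: x to the tote's front, away from its strip; z up.
- tote_hook (a point): Rear lower corner of the tote's bevelled rear strip (110 mm long), in the rearmost plane, 85 mm above the underside: 68 mm behind and 47 mm below tote_grip. The strip is 24 mm deep, its rear face runs 34 mm up from here to its top edge; its underside slopes 45 degrees, its lowest edge 3 mm below and 3 mm before this point. Axes as tote_grip.
- tote_foot (a point): Rear face of the spacer batten low on the tote's back, in the rearmost plane, 77 mm below tote_hook (batten 12 mm high, 24 mm deep, 110 mm long); hung properly, this face and the strip's rear face both lie flat on the panel. Axes as tote_grip.
- bay (a point): Middle of the free bay on the panel's face, 150 mm above the bench. x out of the panel, y along it, z up. The cleat runs along y: its upper front edge stands 18 mm out, and from it a 45 degree bevel drops inward to meet the panel 18 mm lower; it is 21 mm thick, 28 mm high. That edge is at z = 0 give or take 14 mm (the rail is set in slots by eye): feel for it. Seated, tote_hook is 12 mm below that edge.
- panel: Upright plywood panel, 430 mm along y, 205 mm high, fixed on the bench; origin at its face's lower edge under the bay, x out of the panel. On its rail hang a tool block (from y = +107 mm, tools up to 80 mm above the cleat's edge) and a bin (from y = -107 mm), either side of the bay. The rail's slot screws hold about 20 N of push besides the tote's weight; pushed harder, the rail slips down.
- catch (a joint): Spring bolt in the bay's middle, faced with black rubber, 34 mm wide, 5.5 mm out of the panel, sloped top, flat underside 23 mm above the cleat's edge. 0 = fully out (reading good to 1 mm), 0.006 = pressed in flush (7 to 10 N). Held upright and pushed down and in, the strip rubs over it in the last 5 mm (5 to 15 N; it sticks under its weight alone); 1 mm before the seat it snaps out over the strip.
- cup_a: Unfired cup, 80 mm wide, 60 mm high, on a ware board; origin at its underside. Bystander.
- cup_b: Unfired cup like cup_a. Bystander.
- cup_c: Unfired cup like cup_a. Bystander.
- slip_jar: Closed clay-coloured jar, 68 mm wide, 100 mm high; origin at its underside. Bystander.
- slip_brush: Brush lying on the bench, 170 mm long. Bystander.
- bowl: Unfired bowl, 110 mm wide, 50 mm high; origin at its underside. Bystander.
- scraper: Flat scraper lying on the bench, 190 mm long. Bystander.

How it is judged:
By the outcome, as a careful person would: the job done as asked, in the order asked, and still so for the second after the job is handed in, with the robot touching nothing.
It also fails if it takes over 48 s, if anything falls off the work surface, if the arm or the gripper's body presses on something with over 40 N, if the wrist force passes 120 N, or if a joint passes its speed limit or range.

## Working session

There is one attempt and no reset: what is moved stays moved. The work goes in short steps, Python scripts to look and compute and a tool call to move; the robot and the scene stay as the last step left them, time stands still between calls to the robot, and variables do not carry over. Pictures are saved under pics/ and viewed, and the job is handed in when it is done.

Besides the shell and the picture viewer there is one more tool, called after "Emit:" by a JSON object that holds its "api" and its "payload", one argument or row to a line. send_rows: Moves the arm, as the interface text tells. Its arguments: {"type":"object","properties":{"translation":{"type":"array"},"dr":{"type":"array"},"grip":{"type":"array"}},"required":["translation","dr","grip"]}

```bash
ls; mkdir -p pics; cat > h.py <<'E'
import numpy as np,cv2
from bench import arm
from scipy.spatial.transform import Rotation as R
def save(cam,fn):
    im=np.asarray(arm.get_image(cam)); cv2.imwrite('pics/'+fn,im[:,:,::-1]); return im
def proj(cam,p):
    c=arm.camera_info(cam);T=np.linalg.inv(np.array(c['cam_to_world']));q=T[:3,:3]@np.array(p)+T[:3,3]
    return c['fx']*q[0]/q[2]+c['cx'],c['fy']*q[1]/q[2]+c['cy']
def ray(cam,u,v):
    c=arm.camera_info(cam);T=np.array(c['cam_to_world']);d=T[:3,:3]@np.array([(u-c['cx'])/c['fx'],(v-c['cy'])/c['fy'],1]);return T[:3,3],d/np.linalg.norm(d)
def tri(c1,p1,c2,p2):
    o1,d1=ray(c1,*p1);o2,d2=ray(c2,*p2)
    A=np.stack([d1,-d2],1);s=np.linalg.lstsq(A,o2-o1,rcond=None)[0]
    a=o1+s[0]*d1;b=o2+s[1]*d2
    return (a+b)/2,np.linalg.norm(a-b)
def st():
    s=arm.read_state()
    print('t',round(s['clock'],3),'pos',np.round(s['position'],1),'q',np.round(s['ee_rot'],4),'F',np.round(s['contact_force'],1),'M',np.round(s['wrist_torque'],2),'w',round(s['gripper_width'],1),'j',np.round(s['joints'],3))
    return s
E
python3 - <<'E'
from h import *
s=st();print(R.from_quat(s['ee_rot']).as_matrix().round(3))
save('side','s0.png');save('top','t0.png')
for c in('side','top'):
    print(c,np.round(arm.camera_info(c)['cam_to_world'],3).tolist(),arm.camera_info(c)['fx'])
    for n in('tote_grip','tote_hook','bay','panel'):
        for d in arm.place_of(n,c)[:2]: print(n,np.round(d['xyz'],1),round(d['confidence'],2))
st()
E
```

```text
pics
t 0.0 pos [ 258.5 -568.3  195.1] q [-2.117e-01  9.773e-01  1.100e-03 -3.000e-04] F [-0.9 -0.9 -0.6] M [-0.07 -0.03 -0.02] w 85.6 j [-8.850e-01  3.860e-01  7.000e-03 -1.000e-03 -1.194e+00 -2.590e-01]
[[-0.91  -0.414 -0.001]
 [-0.414  0.91   0.002]
 [ 0.     0.002 -1.   ]]
side [[-0.982, -0.139, 0.125, 402.91], [-0.187, 0.699, -0.69, 926.633], [0.009, -0.701, -0.713, 987.624], [0.0, 0.0, 0.0, 1.0]] 461.1337182286918
tote_grip [577.1 105.4 130.7] 0.58
tote_hook [561.8  33.   83.3] 0.74
bay [ 508.1 -320.6  146.8] 0.77
panel [ 518.6 -317.4    2.6] 0.73
top [[0.034, -0.979, 0.201, 240.309], [-0.999, -0.033, 0.008, 95.279], [-0.001, -0.202, -0.979, 1587.675], [0.0, 0.0, 0.0, 1.0]] 490.58178465423794
tote_grip [576.3 102.3 132.4] 0.94
tote_hook [560.9  34.7  83.3] 0.8
bay [ 511.6 -315.   150.9] 0.71
panel [ 508.8 -319.1    1.5] 0.63
panel [ 7.518e+02 -3.910e+01  4.000e-01] 0.35
t 0.5 pos [ 258.7 -568.9  196.2] q [-2.118e-01  9.773e-01  1.000e-04 -0.000e+00] F [-0.5 -0.1 -0.7] M [ 0.02 -0.04 -0.  ] w 85.5 j [-0.885  0.385  0.008 -0.    -1.194 -0.259]
```

View pics/s0.png

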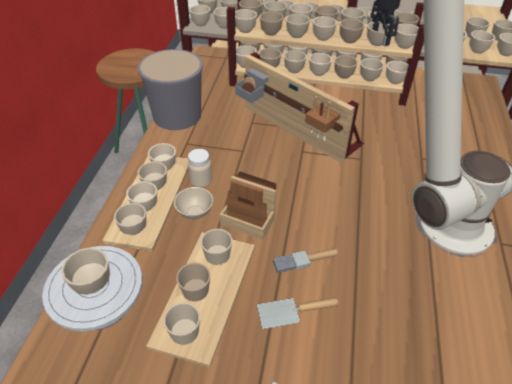

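View pics/t0.png

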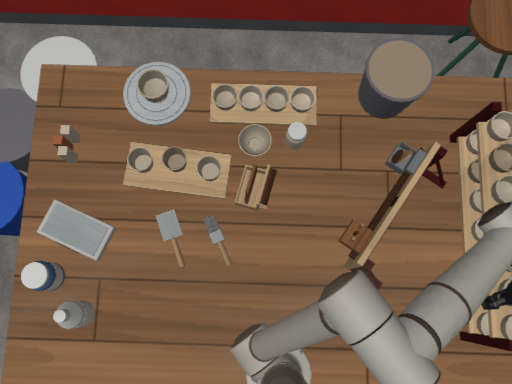

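The overview shows the tote at about (255,187) in the top view, strip to the right. The panel runs diagonally from (355,255) to (435,150), with its face to the upper left. I'll zoom in on both.

```bash
python3 - <<'E'
from h import *
s=cv2.imread('pics/s0.png');t=cv2.imread('pics/t0.png')
a=cv2.resize(s[160:245,200:300],None,fx=6,fy=6,interpolation=cv2.INTER_CUBIC);cv2.imwrite('pics/s0a.png',a)
a=cv2.resize(s[50:160,225:370],None,fx=5.4,fy=5.4,interpolation=cv2.INTER_CUBIC);cv2.imwrite('pics/s0b.png',a)
a=cv2.resize(t[155:215,225:290],None,fx=9,fy=9,interpolation=cv2.INTER_CUBIC);cv2.imwrite('pics/t0a.png',a)
a=cv2.resize(t[130:280,330:460],None,fx=4,fy=4,interpolation=cv2.INTER_CUBIC);cv2.imwrite('pics/t0b.png',a)
E
```

```text
(no output)
```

View pics/s0a.png

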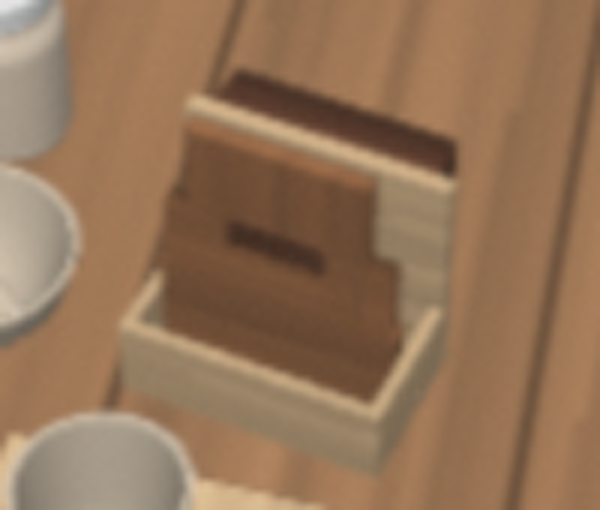

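View pics/s0b.png

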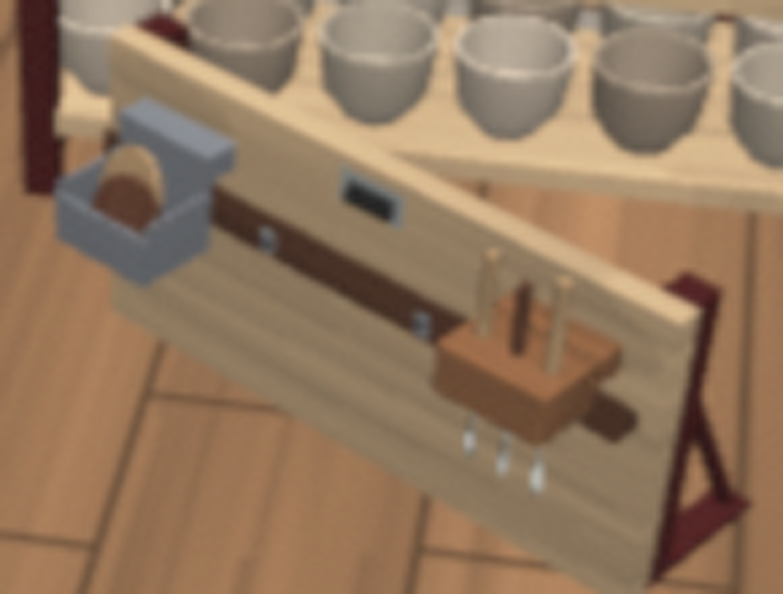

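View pics/t0a.png

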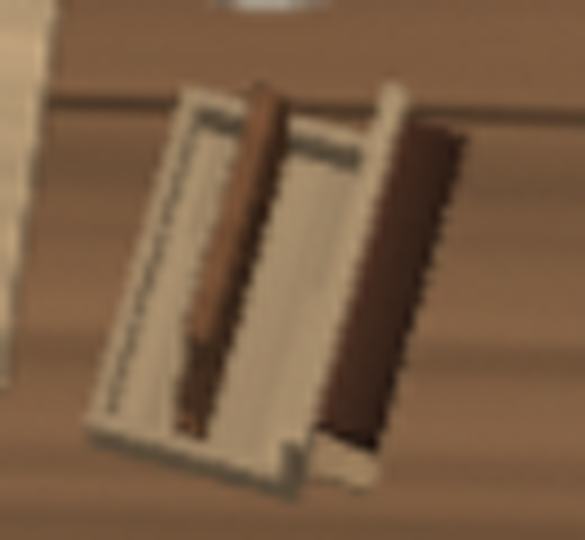

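View pics/t0b.png

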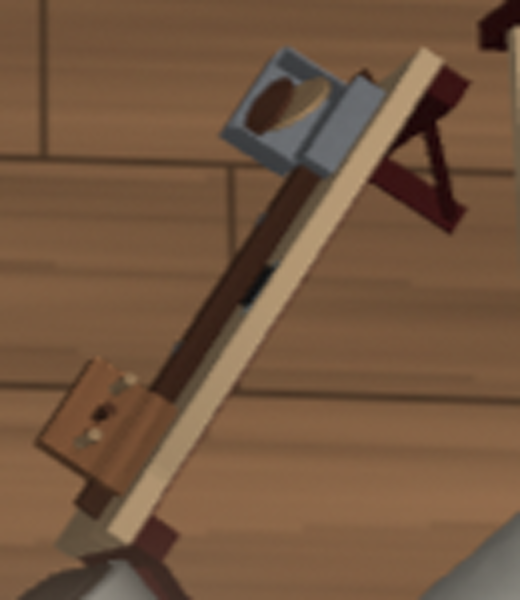

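```bash
python3 - <<'E'
from h import *
def S(u,v,o,s): return ((u+.5)/s-.5+o[0],(v+.5)/s-.5+o[1])
sb=lambda u,v:S(u,v,(225,50),5.4)
tb=lambda u,v:S(u,v,(330,130),4)
sa=lambda u,v:S(u,v,(200,160),6)
ta=lambda u,v:S(u,v,(225,155),9)
def P(n,a,b):
    p,e=tri('side',a,'top',b);print(n,p.round(1),round(e,1));return p
a=P('panel bin top',sb(116,38),tb(417,52));b=P('panel rob top',sb(690,325),tb(108,532))
d=b-a;print(np.linalg.norm(d),np.degrees(np.arctan2(d[1],d[0])))
P('catch mid',sb(371,200),tb(258,285))
P('cleat bin end upper front',sb(215,205),tb(300,168)) 
P('cleat tool end',sb(440,322),tb(152,395))
x=P('grip +',sa(190,130),ta(258,90));y=P('grip -',sa(375,185),ta(198,340))
d=y-x;print(np.linalg.norm(d),np.degrees(np.arctan2(d[1],d[0])))
x=P('back board top L',sa(192,100),ta(392,90));y=P('R',sa(452,185),ta(312,440))
d=y-x;print(np.linalg.norm(d),np.degrees(np.arctan2(d[1],d[0])))
x=P('strip rear top L',sa(238,72),ta(465,135));y=P('R',sa(455,143),ta(378,450))
d=y-x;print(np.linalg.norm(d),np.degrees(np.arctan2(d[1],d[0])))
E
```

```text
panel bin top [ 687.5 -427.3  209.1] 2.1
panel rob top [ 330.2 -197.9  208.4] 4.1
424.62903243911666 147.29334408462438
catch mid [ 513.7 -312.6  188.9] 2.3
cleat bin end upper front [ 613.4 -360.   142.8] 3.8
cleat tool end [ 449.5 -243.6  156.4] 25.9
grip + [618.6  99.2 151.4] 1.8
grip - [533.4 116.3 151.1] 0.2
86.91519481882841 168.66190489266913
back board top L [628.2  53.5 124.1] 0.2
R [506.2  77.1 117.7] 1.5
124.47511216233399 169.03887926576837
strip rear top L [613.3  28.  121. ] 1.6
R [505.8  54.6 120.7] 4.2
110.69562978908668 166.09408146883152
```

```bash
python3 - <<'E'
from h import *
def at(cam,px,z):
    o,d=ray(cam,*px);return o+d*(z-o[2])/d[2]
s=cv2.imread('pics/s0.png');t=cv2.imread('pics/t0.png')
cv2.imwrite('pics/t1.png',cv2.resize(t[138:190,385:445],None,fx=11,fy=11,interpolation=cv2.INTER_CUBIC))
cv2.imwrite('pics/t2.png',cv2.resize(t[215:270,340:400],None,fx=10,fy=10,interpolation=cv2.INTER_CUBIC))
cv2.imwrite('pics/s2.png',cv2.resize(s[75:120,260:320],None,fx=12,fy=12,interpolation=cv2.INTER_CUBIC))
for nm,org,off in(('bin',(417,52),0),('rob',(108,532),0)):
    print(nm,at('top',((org[0]+.5)/4-.5+330,(org[1]+.5)/4-.5+130),205))
# cleat edge z hypothesis: project in side view edge at various z
n=np.array([np.cos(np.radians(57.3)),np.sin(np.radians(57.3))]);y=np.array([-n[1],n[0]])
b=n*10-601*y
for z in(140,150,160):
  print(z,[((np.array(proj('side',[*(b+18*n+k*y),z]))-[260,75]+.5)*12-.5).round() for k in(-60,0,60)])
for z in(170,180,190):
  print('panel0',z,((np.array(proj('side',[*b,z]))-[260,75]+.5)*12-.5).round())
E
```

```text
bin [ 689.94462904 -428.98082893  205.        ]
rob [ 332.45661795 -198.92898749  205.        ]
140 [array([187., 234.]), array([356., 323.]), array([532., 416.])]
150 [array([189., 202.]), array([359., 291.]), array([535., 384.])]
160 [array([190., 170.]), array([361., 259.]), array([538., 352.])]
panel0 170 [408. 199.]
panel0 180 [410. 167.]
panel0 190 [413. 134.]
```

View pics/t1.png

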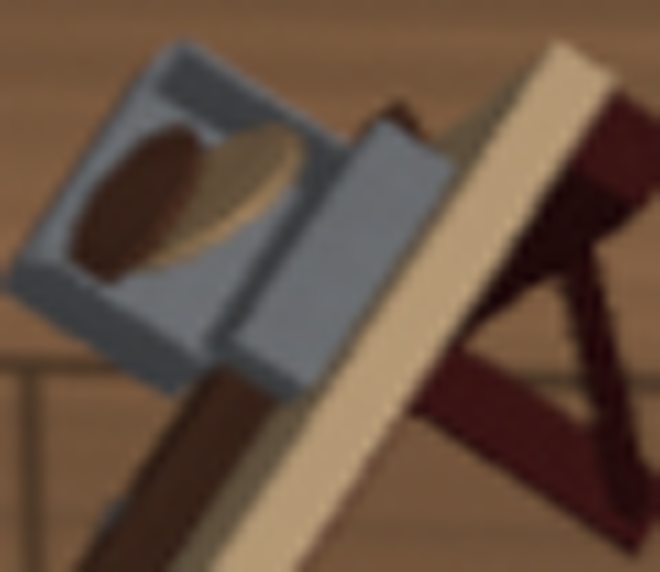

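View pics/t2.png

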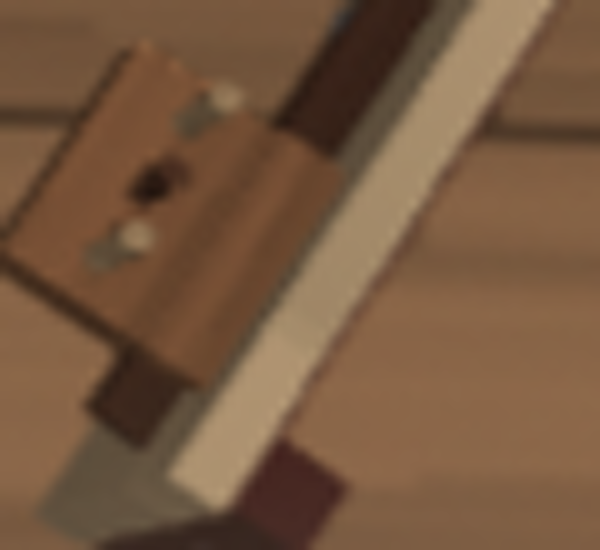

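View pics/s2.png

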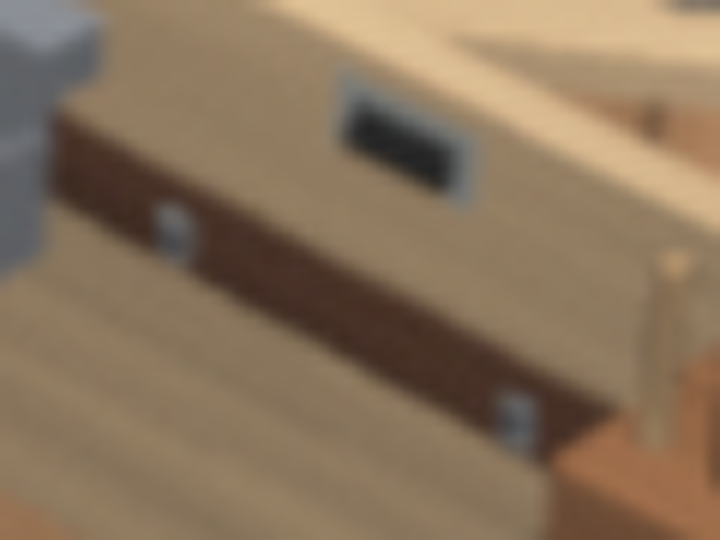

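```bash
cat >> h.py <<'E'
def pose(): 
    s=arm.read_state(); return np.array(s['position']),R.from_quat(s['ee_rot'])
def toolrot(yaw,tilt=0): # yaw = angle of tool y (tote x), tilt top toward -tote x
    a=np.radians(yaw);ty=np.array([np.cos(a),np.sin(a),0]);tz=np.array([0,0,-1.]);tx=np.cross(ty,tz)
    return R.from_matrix(np.stack([tx,ty,tz],1))*R.from_euler('x',-tilt,degrees=True)
def plan(wps,grip,p=None,r=None,dec=1):
    # wps: list of (pos, rot, nrows); rounded rows, feedback on the simulated pose
    if p is None:p,r=pose()
    p=np.array(p,float);T=[];D=[]
    for q,rr,n in wps:
        q=np.array(q,float);p0=p.copy();r0=r;dv=(r0.inv()*rr).as_rotvec()
        for k in range(1,n+1):
            tp=p0+(q-p0)*k/n;tr=r0*R.from_rotvec(dv*k/n)
            t=np.round(r.inv().apply(tp-p),dec);d=np.round(np.degrees((r.inv()*tr).as_rotvec()),1)
            T.append(t.tolist());D.append(d.tolist())
            p=p+r.apply(t);r=r*R.from_rotvec(np.radians(d))
    while len(T)%5: T.append([0,0,0]);D.append([0,0,0])
    import json
    for i in range(0,len(T),5): print(json.dumps({"translation":T[i:i+5],"dr":D[i:i+5],"grip":[grip]*5}))
    print('end',p.round(1),r.as_matrix().round(3).tolist())
E
python3 - <<'E'
from h import *
r=toolrot(77.7)
p,r0=pose()
plan([([300,-480,330],r0*R.from_euler('z',6,degrees=True),4),([576,103.5,230],r,14),([576,103.5,190],r,2)],26)
E
```

```text
{"translation": [[-18.6, 16.0, -33.5], [-18.2, 16.4, -33.4], [-17.7, 16.9, -33.5], [-17.3, 17.4, -33.4], [-31.9, 33.3, 7.1]], "dr": [[0.0, -0.0, 1.5], [0.0, 0.0, 1.5], [0.0, 0.0, 1.5], [-0.0, 0.0, 1.5], [0.0, -0.0, 2.2]], "grip": [26, 26, 26, 26, 26]}
{"translation": [[-30.6, 34.5, 7.2], [-29.2, 35.6, 7.1], [-27.9, 36.8, 7.2], [-26.4, 37.7, 7.1], [-25.0, 38.8, 7.2]], "dr": [[0.0, -0.0, 2.2], [0.0, -0.0, 2.2], [0.0, -0.0, 2.2], [0.0, -0.0, 2.2], [0.0, -0.0, 2.2]], "grip": [26, 26, 26, 26, 26]}
{"translation": [[-23.4, 39.7, 7.1], [-21.9, 40.6, 7.2], [-20.3, 41.3, 7.1], [-18.8, 42.2, 7.1], [-17.1, 42.8, 7.2]], "dr": [[0.0, -0.0, 2.2], [0.0, -0.0, 2.2], [0.0, -0.0, 2.2], [0.0, -0.0, 2.2], [0.0, -0.0, 2.2]], "grip": [26, 26, 26, 26, 26]}
{"translation": [[-15.4, 43.4, 7.1], [-13.8, 44.0, 7.2], [-12.0, 44.5, 7.1], [-0.0, 0.0, 20.0], [-0.0, 0.0, 20.0]], "dr": [[0.0, -0.0, 2.2], [0.0, -0.0, 2.2], [0.0, -0.0, 2.2], [0.0, -0.0, -0.0], [0.0, -0.0, -0.0]], "grip": [26, 26, 26, 26, 26]}
end [576.  103.5 190. ] [[-0.977, 0.214, -0.0], [0.214, 0.977, 0.0], [0.0, 0.0, -1.0]]
```

Emit:
{"api": "send_rows", "payload": {
  "translation": [
    [-18.6,16,-33.5],
    [-18.2,16.4,-33.4],
    [-17.7,16.9,-33.5],
    [-17.3,17.4,-33.4],
    [-31.9,33.3,7.1]
  ],
  "dr": [
    [0,0,1.5],
    [0,0,1.5],
    [0,0,1.5],
    [0,0,1.5],
    [0,0,2.2]
  ],
  "grip": [26,26,26,26,26]
}}

```text
clock: 1.12
position: [321.0, -439.3, 326.5]
ee_rot: [-0.14, 0.99, -0.003, 0.002]
contact_force: [0.8, 0.9, -1.2]
gripper_width: 25.8
```

Emit:
{"api": "send_rows", "payload": {
  "translation": [
    [-30.6,34.5,7.2],
    [-29.2,35.6,7.1],
    [-27.9,36.8,7.2],
    [-26.4,37.7,7.1],
    [-25,38.8,7.2]
  ],
  "dr": [
    [0,0,2.2],
    [0,0,2.2],
    [0,0,2.2],
    [0,0,2.2],
    [0,0,2.2]
  ],
  "grip": [26,26,26,26,26]
}}

```text
clock: 1.75
position: [418.8, -228.5, 287.2]
ee_rot: [-0.045, 0.999, -0.0, 0.0]
contact_force: [0.5, 0.2, -0.3]
gripper_width: 26.3
```

Emit:
{"api": "send_rows", "payload": {
  "translation": [
    [-23.4,39.7,7.1],
    [-21.9,40.6,7.2],
    [-20.3,41.3,7.1],
    [-18.8,42.2,7.1],
    [-17.1,42.8,7.2]
  ],
  "dr": [
    [0,0,2.2],
    [0,0,2.2],
    [0,0,2.2],
    [0,0,2.2],
    [0,0,2.2]
  ],
  "grip": [26,26,26,26,26]
}}

```text
clock: 2.38
position: [517.4, -20.1, 251.5]
ee_rot: [0.051, 0.999, 0.0, 0.0]
contact_force: [0.3, -0.8, -0.5]
gripper_width: 26.3
```

Emit:
{"api": "send_rows", "payload": {
  "translation": [
    [-15.4,43.4,7.1],
    [-13.8,44,7.2],
    [-12,44.5,7.1],
    [0,0,20],
    [0,0,20]
  ],
  "dr": [
    [0,0,2.2],
    [0,0,2.2],
    [0,0,2.2],
    [0,0,0],
    [0,0,0]
  ],
  "grip": [26,26,26,26,26]
}}

```text
clock: 3.0
position: [576.1, 104.3, 189.3]
ee_rot: [0.107, 0.994, 0.0, 0.0]
contact_force: [0.5, -0.3, -0.6]
gripper_width: 26.0
```

```bash
python3 - <<'E'
from h import *
st()
s=save('side','s3.png');t=save('top','t3.png')
s=s[:,:,::-1];t=t[:,:,::-1]
a=cv2.resize(s[110:245,190:310],None,fx=4.4,fy=4.4,interpolation=cv2.INTER_CUBIC)
b=cv2.resize(t[130:230,220:300],None,fx=5,fy=5,interpolation=cv2.INTER_CUBIC)
b=cv2.copyMakeBorder(b,0,a.shape[0]-b.shape[0],0,0,0) if a.shape[0]>b.shape[0] else b
cv2.imwrite('pics/c3.png',np.hstack([a[:b.shape[0]],b])[:, :800])
print(proj('top',[576,103.5,190]),proj('side',[576,103.5,190]))
for c in('side','top'):
  print(c,[ (np.round(d['xyz'],1),round(d['confidence'],2)) for d in arm.place_of('tote_grip',c)[:1]])
st()
E
```

```text
t 3.0 pos [576.1 104.3 189.3] q [1.070e-01 9.943e-01 1.000e-04 0.000e+00] F [ 0.5 -0.3 -0.6] M [ 0.01  0.03 -0.02] w 26.0 j [ 0.455  0.323 -0.103 -0.    -1.145 -2.241]
(np.float64(251.35459253974892), np.float64(175.5368543313415)) (np.float64(246.62320869832547), np.float64(173.64559562759914))
side [(array([577.6, 106.3, 133.1]), 0.96)]
top [(array([577.8, 104.9, 133.6]), 0.93)]
t 3.2 pos [576.2 103.3 190.4] q [ 1.074e-01  9.942e-01 -2.000e-04  1.000e-04] F [ 0.5  0.3 -0.2] M [-0.04  0.02  0.05] w 26.1 j [ 4.540e-01  3.220e-01 -1.020e-01  1.000e-03 -1.147e+00 -2.241e+00]
```

View pics/c3.png

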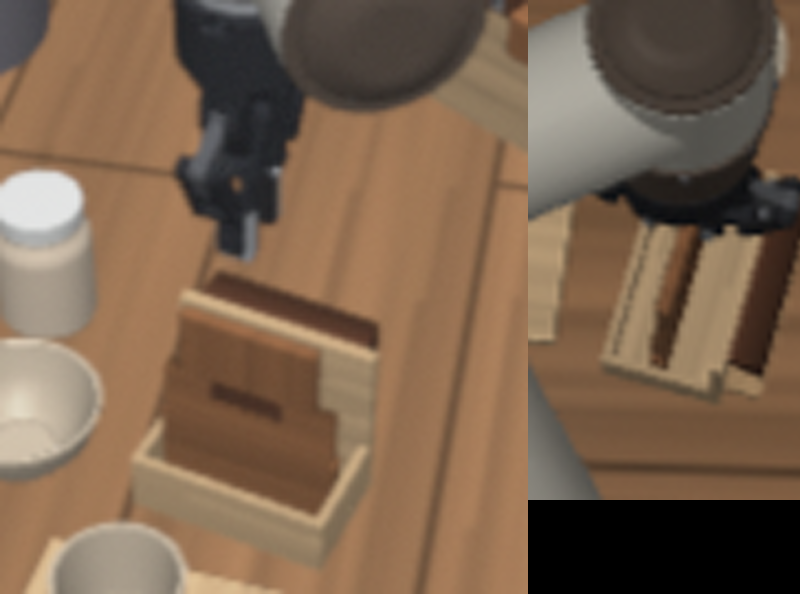

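The tote is undisturbed, and both views put the grip board at about (577,105,133), as expected. Next I descend over the board and close.

Emit:
{"api": "send_rows", "payload": {
  "translation": [
    [-0.5,1.2,20],
    [0,0,24],
    [0,0,20],
    [0,0,12],
    [0,0,0]
  ],
  "dr": [
    [0,0,0],
    [0,0,0],
    [0,0,0],
    [0,0,0],
    [0,0,0]
  ],
  "grip": [26,26,26,26,26]
}}

```text
clock: 3.82
position: [576.8, 104.4, 114.1]
ee_rot: [0.108, 0.994, -0.0, -0.0]
contact_force: [0.3, 1.1, 0.3]
gripper_width: 26.1
```

Emit:
{"api": "send_rows", "payload": {
  "translation": [
    [0,0,0],
    [0,0,0],
    [0,0,0],
    [0,0,0],
    [0,0,0]
  ],
  "dr": [
    [0,0,0],
    [0,0,0],
    [0,0,0],
    [0,0,0],
    [0,0,0]
  ],
  "grip": [0,0,0,0,0]
}}

```text
clock: 4.45
position: [577.4, 104.7, 115.1]
ee_rot: [0.107, 0.994, 0.0, 0.001]
contact_force: [-0.5, 0.5, 5.0]
gripper_width: -0.3
```

```bash
python3 - <<'E'
from h import *
st()
n=np.array([np.cos(np.radians(57.3)),np.sin(np.radians(57.3))]);y=np.array([-n[1],n[0]])
b=n*10-601.5*y
# pre-hang: tilt 12 deg, strip lowest 8mm above edge(159) => compute TCP
def tcp(th,gx,gz): # grip point in bay x and world z ; TCP 19+ (z 114 vs 132 ->18) below along tote -z
    t=np.radians(th); v=np.array([np.sin(t),-np.cos(t)])*18  # -tote z dir: (sin, -cos)
    g=b+n*(gx+v[0]); return [*g,gz+v[1]]
print(tcp(12,100,240))
for th in(0,10,12,15):
    t=np.radians(th)
    print(th,{k:np.round([x*np.cos(t)-(z+0)*np.sin(t)+0,x*np.sin(t)+z*np.cos(t)],1).tolist() for k,(x,z) in dict(hook=(-68,-47),low=(-65,-50),top=(-68,-13),foot=(-68,-124),tcp=(0,-18)).items()})
plan([([577,104.5,200],toolrot(77.7),4),(tcp(0,110,270),toolrot(57.3),11)],0)
E
```

```text
t 4.45 pos [577.4 104.7 115.1] q [1.073e-01 9.942e-01 3.000e-04 9.000e-04] F [-0.5  0.5  5. ] M [ 0.07  0.22 -0.  ] w -0.3 j [ 4.560e-01  3.890e-01 -2.040e-01  1.000e-03 -9.760e-01 -2.242e+00]
[np.float64(567.6169716052556), np.float64(-229.23908802204465), np.float64(222.3933431867915)]
0 {'hook': [-68.0, -47.0], 'low': [-65.0, -50.0], 'top': [-68.0, -13.0], 'foot': [-68.0, -124.0], 'tcp': [0.0, -18.0]}
10 {'hook': [-58.8, -58.1], 'low': [-55.3, -60.5], 'top': [-64.7, -24.6], 'foot': [-45.4, -133.9], 'tcp': [3.1, -17.7]}
12 {'hook': [-56.7, -60.1], 'low': [-53.2, -62.4], 'top': [-63.8, -26.9], 'foot': [-40.7, -135.4], 'tcp': [3.7, -17.6]}
15 {'hook': [-53.5, -63.0], 'low': [-49.8, -65.1], 'top': [-62.3, -30.2], 'foot': [-33.6, -137.4], 'tcp': [4.7, -17.4]}
{"translation": [[0.0, -0.1, -21.2], [0.1, -0.0, -21.3], [0.1, -0.1, -21.2], [0.1, -0.0, -21.2], [-5.8, -29.3, -4.8]], "dr": [[0.0, 0.0, -0.0], [0.0, 0.1, -0.0], [0.0, -0.0, -0.0], [0.0, 0.0, -0.0], [0.0, -0.0, 1.9]], "grip": [0, 0, 0, 0, 0]}
{"translation": [[-6.9, -29.1, -4.7], [-7.7, -28.8, -4.8], [-8.7, -28.6, -4.7], [-9.5, -28.3, -4.8], [-10.5, -28.0, -4.7]], "dr": [[0.0, -0.0, 1.8], [0.0, -0.0, 1.9], [0.0, -0.0, 1.8], [0.0, -0.0, 1.9], [0.0, -0.0, 1.8]], "grip": [0, 0, 0, 0, 0]}
{"translation": [[-11.4, -27.6, -4.8], [-12.3, -27.2, -4.7], [-13.1, -26.8, -4.8], [-14.0, -26.4, -4.7], [-14.9, -25.9, -4.8]], "dr": [[0.0, -0.0, 1.9], [0.0, -0.0, 1.8], [0.0, -0.0, 1.9], [0.0, -0.0, 1.8], [0.0, -0.0, 1.9]], "grip": [0, 0, 0, 0, 0]}
end [ 571. -224.  252.] [[-0.841, 0.541, 0.0], [0.541, 0.841, 0.001], [0.0, 0.001, -1.0]]
```

The width reads −0.3 mm with 5 N upward, so the board is not between the pads. I'll look before doing anything else.

```bash
python3 - <<'E'
from h import *
s=save('side','s4.png');t=save('top','t4.png')
s=s[:,:,::-1];t=t[:,:,::-1]
a=cv2.resize(s[130:250,190:310],None,fx=5,fy=5,interpolation=cv2.INTER_CUBIC)
cv2.imwrite('pics/c4.png',a)
cv2.imwrite('pics/c4t.png',cv2.resize(t[130:230,210:310],None,fx=5,fy=5,interpolation=cv2.INTER_CUBIC))
st()
print(proj('side',[577,104.5,114]),proj('side',[577,104.5,150]))
E
```

```text
t 4.55 pos [577.4 104.7 115. ] q [1.073e-01 9.942e-01 3.000e-04 9.000e-04] F [-1.4 -0.8  5.8] M [ 0.09  0.2  -0.  ] w 0.2 j [ 4.560e-01  3.890e-01 -2.040e-01  1.000e-03 -9.760e-01 -2.242e+00]
(np.float64(246.3347211749422), np.float64(194.84800652365976)) (np.float64(246.25070303376276), np.float64(185.1457345053537))
```

View pics/c4.png

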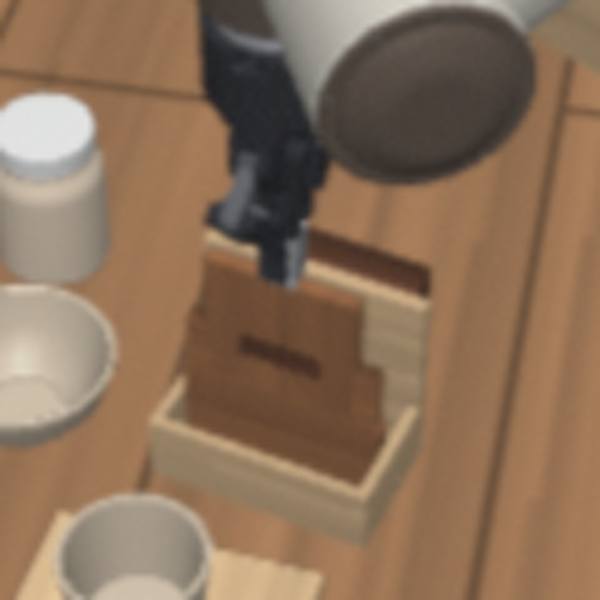

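View pics/c4t.png

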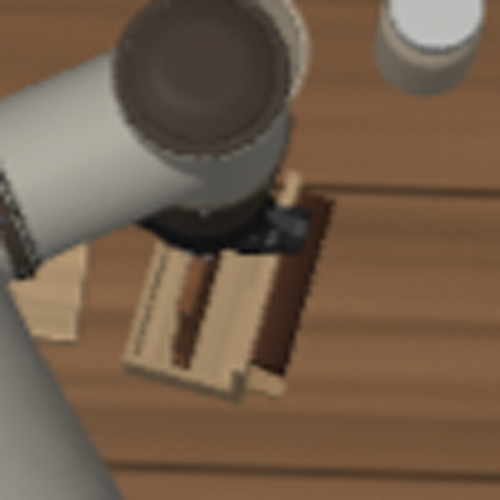

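```bash
python3 - <<'E'
from h import *
s=cv2.imread('pics/s4.png');t=cv2.imread('pics/t4.png')
u0,v0=225,165
a=cv2.resize(s[v0:v0+40,u0:u0+50],None,fx=14,fy=14,interpolation=cv2.INTER_CUBIC)
for z,c in((114,(0,0,255)),(132,(0,255,0)),(150,(255,0,0))):
    p=proj('side',[577,104.5,z]);cv2.circle(a,(int((p[0]-u0+.5)*14),int((p[1]-v0+.5)*14)),4,c,-1)
cv2.imwrite('pics/c5.png',a)
u0,v0=235,155
a=cv2.resize(t[v0:v0+45,u0:u0+50],None,fx=13,fy=13,interpolation=cv2.INTER_CUBIC)
for z,c in((114,(0,0,255)),(132,(0,255,0)),(150,(255,0,0)),(200,(255,255,0))):
    p=proj('top',[577,104.5,z]);cv2.circle(a,(int((p[0]-u0+.5)*13),int((p[1]-v0+.5)*13)),4,c,-1)
cv2.imwrite('pics/c5t.png',a)
s=cv2.imread('pics/s3.png');u0,v0=225,130
a=cv2.resize(s[v0:v0+55,u0:u0+55],None,fx=11,fy=11,interpolation=cv2.INTER_CUBIC)
for z,c in((190,(0,0,255)),(209,(0,255,0))):
    p=proj('side',[576.2,103.3,z]);cv2.circle(a,(int((p[0]-u0+.5)*11),int((p[1]-v0+.5)*11)),4,c,-1)
cv2.imwrite('pics/c5s3.png',a)
E
```

```text
(no output)
```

View pics/c5.png

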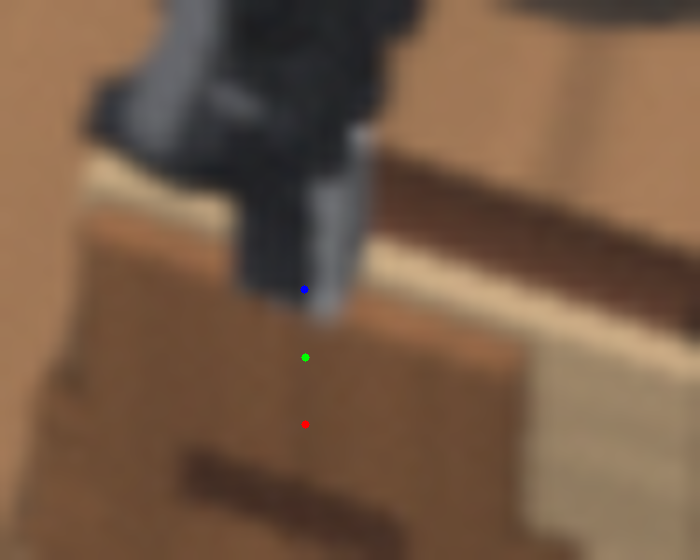

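View pics/c5t.png

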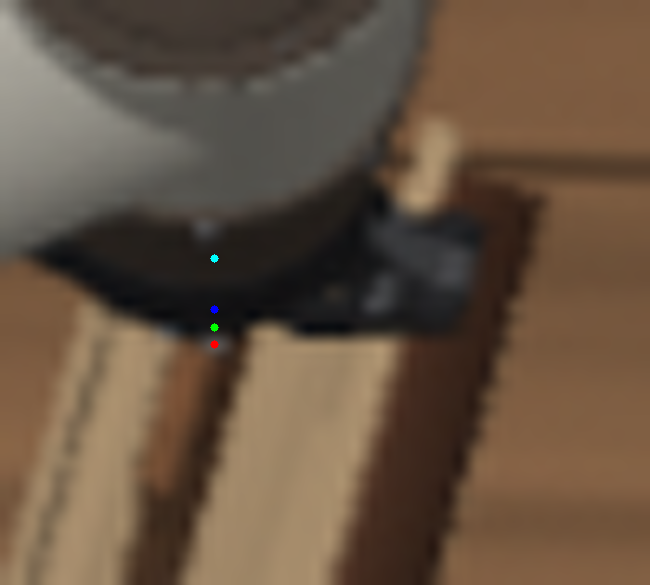

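View pics/c5s3.png

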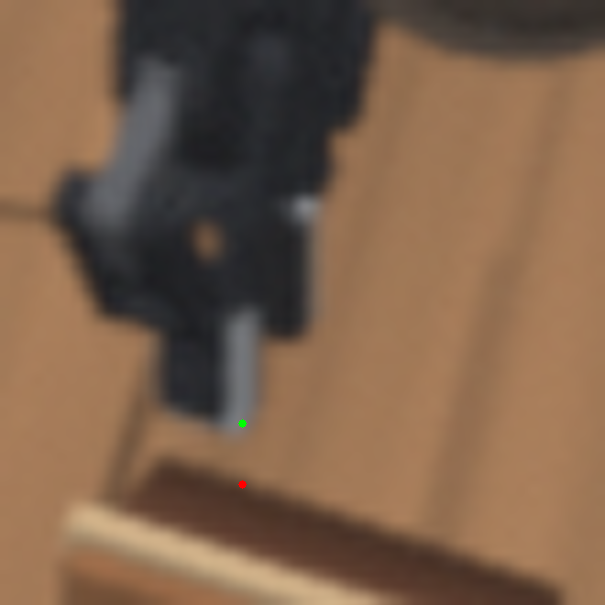

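Side picture c5: the shut fingertips end at pixel (246,187), on top of the grip board. That is where a point at z≈150 would appear, not 114. Together with the 5 N upward force, the real tips seem to sit about 35 mm higher than the state says. I'll lift, reopen and look again with the jaws clear.

Emit:
{"api": "send_rows", "payload": {
  "translation": [
    [0,0,-15],
    [0,0,-15],
    [0,0,0],
    [0,0,0],
    [0,0,0]
  ],
  "dr": [
    [0,0,0],
    [0,0,0],
    [0,0,0],
    [0,0,0],
    [0,0,0]
  ],
  "grip": [0,0,0,0,0]
}}

```text
clock: 5.18
position: [576.3, 104.4, 143.4]
ee_rot: [0.108, 0.994, -0.0, -0.001]
contact_force: [0.4, -0.0, 0.4]
gripper_width: -0.4
```

```bash
python3 - <<'E'
from h import *
st()
s=save('side','s6.png')[:,:,::-1].copy()
u0,v0=215,140
a=cv2.resize(s[v0:v0+60,u0:u0+70],None,fx=10,fy=10,interpolation=cv2.INTER_CUBIC)
p0=pose()[0]
for z,c in((0,(0,0,255)),(19,(0,255,0)),(35,(255,0,0))):
    p=proj('side',p0+[0,0,z]);cv2.circle(a,(int((p[0]-u0+.5)*10),int((p[1]-v0+.5)*10)),4,c,-1)
cv2.imwrite('pics/c6.png',a)
for n in('tote_grip','tote_hook'):print(n,[ (np.round(d['xyz'],1),round(d['confidence'],2)) for d in arm.place_of(n,'side')[:1]])
E
```

```text
t 5.175 pos [576.3 104.4 143.4] q [ 1.076e-01  9.942e-01 -3.000e-04 -6.000e-04] F [ 0.4 -0.   0.4] M [-0.02  0.03  0.02] w -0.4 j [ 0.455  0.361 -0.167 -0.    -1.043 -2.242]
tote_grip [(array([573.8, 106.2, 129.5]), 0.88)]
tote_hook [(array([561. ,  34.5,  84.3]), 0.93)]
```

View pics/c6.png

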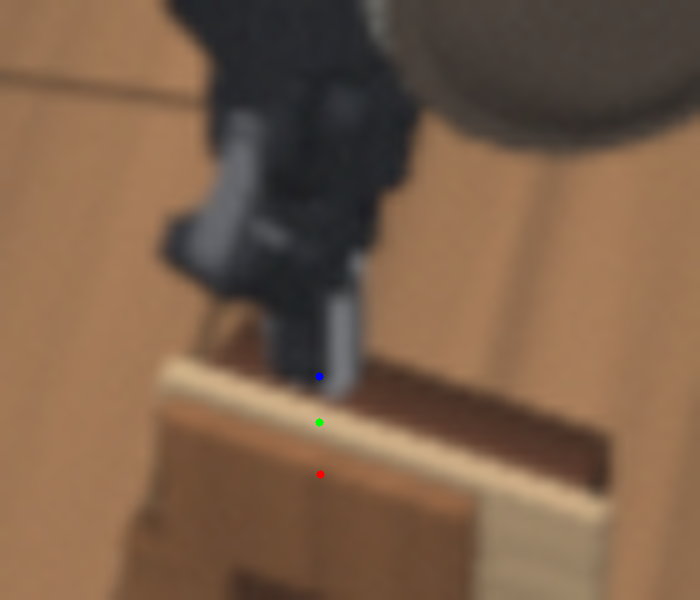

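The tips are again 30–35 mm above the state value, so I'll treat that as the tool's true length. Now I open, go down part way and check.

Emit:
{"api": "send_rows", "payload": {
  "translation": [
    [0,0,0],
    [0,0,0],
    [0,0,0],
    [0,0,24],
    [0,0,24]
  ],
  "dr": [
    [0,0,0],
    [0,0,0],
    [0,0,0],
    [0,0,0],
    [0,0,0]
  ],
  "grip": [28,28,28,28,28]
}}

```text
clock: 5.95
position: [577.0, 104.7, 95.8]
ee_rot: [0.108, 0.994, 0.0, 0.001]
contact_force: [-0.7, -0.1, 0.5]
gripper_width: 28.2
```

```bash
python3 - <<'E'
from h import *
st()
s=save('side','s7.png')[:,:,::-1].copy()
u0,v0=215,140
a=cv2.resize(s[v0:v0+60,u0:u0+70],None,fx=10,fy=10,interpolation=cv2.INTER_CUBIC)
cv2.imwrite('pics/c7.png',a)
E
```

```text
t 5.95 pos [577.  104.7  95.8] q [1.075e-01 9.942e-01 3.000e-04 5.000e-04] F [-0.7 -0.1  0.5] M [ 0.05 -0.02  0.04] w 28.2 j [ 0.455  0.408 -0.227 -0.    -0.934 -2.242]
```

View pics/c7.png

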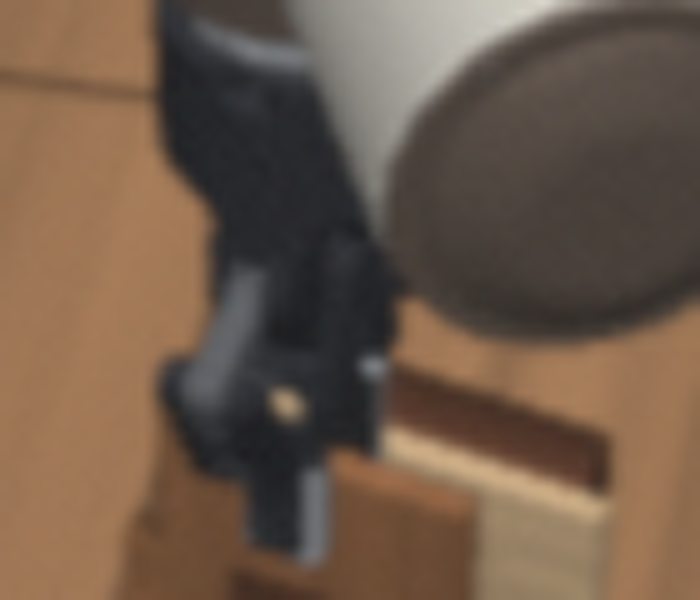

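The front finger is now in front of the board and the rear finger behind it. I go down 16 mm more and close.

Emit:
{"api": "send_rows", "payload": {
  "translation": [
    [0,0,8],
    [0,0,8],
    [0,0,0],
    [0,0,0],
    [0,0,0]
  ],
  "dr": [
    [0,0,0],
    [0,0,0],
    [0,0,0],
    [0,0,0],
    [0,0,0]
  ],
  "grip": [28,28,0,0,0]
}}

```text
clock: 6.62
position: [576.5, 104.6, 79.8]
ee_rot: [0.108, 0.994, 0.0, -0.0]
contact_force: [-0.2, 0.2, -3.8]
gripper_width: 9.1
```

Emit:
{"api": "send_rows", "payload": {
  "translation": [
    [0,0,0],
    [0,0,0],
    [0,0,-6],
    [0,0,-14],
    [0,0,0]
  ],
  "dr": [
    [0,0,0],
    [0,0,0],
    [0,0,0],
    [0,0,0],
    [0,0,0]
  ],
  "grip": [0,0,0,0,0]
}}

```text
clock: 7.25
position: [578.2, 105.1, 102.1]
ee_rot: [0.107, 0.994, 0.001, 0.002]
contact_force: [-0.1, 0.2, -4.8]
gripper_width: 9.3
```

```bash
python3 - <<'E'
from h import *
st()
s=save('side','s8.png')[:,:,::-1].copy()
u0,v0=205,120
a=cv2.resize(s[v0:v0+130,u0:u0+120],None,fx=4.5,fy=4.5,interpolation=cv2.INTER_CUBIC)
cv2.imwrite('pics/c8.png',a)
for n in('tote_grip','tote_hook','tote_foot'):print(n,[ (np.round(d['xyz'],1),round(d['confidence'],2)) for d in arm.place_of(n,'side')[:1]])
st()
E
```

```text
t 7.25 pos [578.2 105.1 102.1] q [0.1073 0.9942 0.001  0.002 ] F [-0.1  0.2 -4.8] M [ 0.15 -0.09  0.04] w 9.3 j [ 4.550e-01  4.020e-01 -2.200e-01  1.000e-03 -9.450e-01 -2.242e+00]
tote_grip [(array([577.2, 105.5, 154.2]), 0.65)]
tote_hook [(array([566.6,  36.3, 105.3]), 0.9)]
tote_foot []
t 7.45 pos [576.3 104.4  99.8] q [ 1.076e-01  9.942e-01 -1.000e-04 -4.000e-04] F [ 0.9  0.4 -5. ] M [ 0.07 -0.01 -0.05] w 8.9 j [ 0.455  0.404 -0.223 -0.    -0.945 -2.242]
```

View pics/c8.png

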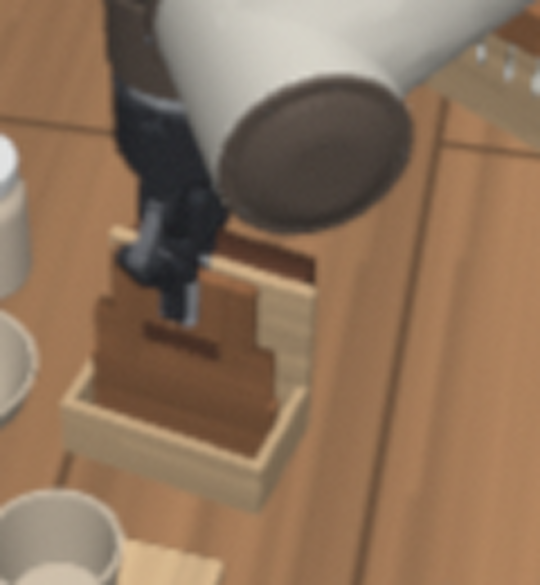

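The tote is held: width 9 mm, weight about 4.8 N. Next I carry it to a tilted pose in front of the bay.

```bash
cat >> h.py <<'E'
NY=57.3;PO=10.;YC=-601.5;D=52.
n_=np.array([np.cos(np.radians(NY)),np.sin(np.radians(NY))]);y_=np.array([-n_[1],n_[0]])
def tcp(th,gx,gz,yo=0):
    t=np.radians(th); v=np.array([np.sin(t),-np.cos(t)])*D
    g=n_*(PO+gx+v[0])+(YC+yo)*y_; return np.array([*g,gz+v[1]])
def bayst():
    s=arm.read_state();p=np.array(s['position']);m=R.from_quat(s['ee_rot']).as_matrix()
    g=p-m[:,2]*D
    gx=g[:2]@n_-PO;gy=g[:2]@y_-YC;th=np.degrees(np.arctan2(m[:,2][:2]@n_,-m[2,2]))
    F=np.array(s['contact_force']);M=np.array(s['wrist_torque'])
    t=np.radians(th)
    low=np.array([gx,g[2]])+[-65*np.cos(t)+50*np.sin(t),-65*np.sin(t)-50*np.cos(t)]
    top=np.array([gx,g[2]])+[-68*np.cos(t)+13*np.sin(t),-68*np.sin(t)-13*np.cos(t)]
    print('t %.2f gx %.1f gy %.1f gz %.1f th %.2f yaw %.2f | Fn %.1f Fy %.1f Fz %.1f | Mn %.2f My %.2f Mz %.2f | low %s top %s w %.1f'%(s['clock'],gx,gy,g[2],th,np.degrees(np.arctan2(m[1,1],m[0,1])),F[:2]@n_,F[:2]@y_,F[2],M[:2]@n_,M[:2]@y_,M[2],low.round(1),top.round(1),s['gripper_width']))
E
python3 - <<'E'
from h import *
bayst()
plan([([576.5,104.5,190],toolrot(77.7),4),(tcp(0,115,255),toolrot(57.3),10),(tcp(12,95,233),toolrot(57.3,12),3),(tcp(12,95,233),toolrot(57.3,12),3)],0)
E
```

```text
t 7.45 gx 389.2 gy 172.9 gz 151.8 th -0.03 yaw 77.64 | Fn 0.8 Fy -0.5 Fz -5.0 | Mn 0.03 My -0.06 Mz -0.05 | low [324.2 101.8] top [321.2 138.8] w 8.9
{"translation": [[-0.0, 0.0, -22.6], [-0.0, 0.1, -22.5], [-0.1, -0.0, -22.6], [0.0, 0.0, -22.5], [-6.6, -31.7, -1.3]], "dr": [[-0.0, -0.0, -0.0], [-0.0, -0.0, -0.0], [-0.0, -0.0, -0.0], [-0.0, -0.0, -0.1], [-0.0, -0.0, 2.0]], "grip": [0, 0, 0, 0, 0]}
{"translation": [[-7.7, -31.5, -1.3], [-8.9, -31.2, -1.3], [-9.9, -30.9, -1.3], [-11.1, -30.5, -1.3], [-12.1, -30.0, -1.3]], "dr": [[-0.0, -0.0, 2.1], [-0.0, -0.0, 2.0], [-0.0, -0.0, 2.1], [-0.0, -0.0, 2.0], [-0.0, -0.0, 2.1]], "grip": [0, 0, 0, 0, 0]}
{"translation": [[-13.3, -29.7, -1.3], [-14.2, -29.1, -1.3], [-15.3, -28.6, -1.3], [-16.3, -28.0, -1.3], [0.0, -3.1, 6.9]], "dr": [[-0.0, -0.0, 2.0], [-0.0, -0.0, 2.1], [-0.0, -0.0, 2.0], [-0.0, -0.0, 2.0], [-4.0, -0.0, 0.0]], "grip": [0, 0, 0, 0, 0]}
{"translation": [[0.0, -3.5, 6.8], [0.0, -4.0, 6.4], [0.0, -0.0, 0.0], [0.0, -0.0, 0.0], [0.0, -0.0, 0.0]], "dr": [[-4.0, -0.0, 0.0], [-4.0, -0.0, 0.0], [-0.0, -0.0, 0.0], [-0.0, -0.0, 0.0], [-0.0, -0.0, 0.0]], "grip": [0, 0, 0, 0, 0]}
end [ 568.7 -227.5  182.2] [[-0.842, 0.528, 0.111], [0.54, 0.824, 0.175], [0.001, 0.207, -0.978]]
```

Emit:
{"api": "send_rows", "payload": {
  "translation": [
    [0,0,-22.5],
    [0,0,-22.5],
    [0,0,-22.5],
    [0,0,-22.5],
    [-6.6,-31.7,-1.3]
  ],
  "dr": [
    [0,0,0],
    [0,0,0],
    [0,0,0],
    [0,0,0],
    [0,0,2]
  ],
  "grip": [0,0,0,0,0]
}}

```text
clock: 8.07
position: [577.8, 73.6, 193.1]
ee_rot: [0.124, 0.992, 0.001, 0.002]
contact_force: [-0.4, -0.0, -4.7]
gripper_width: 9.6
```

Emit:
{"api": "send_rows", "payload": {
  "translation": [
    [-7.7,-31.5,-1.3],
    [-8.9,-31.2,-1.3],
    [-9.9,-30.9,-1.3],
    [-11.1,-30.5,-1.3],
    [-12.1,-30,-1.3]
  ],
  "dr": [
    [0,0,2],
    [0,0,2.1],
    [0,0,2],
    [0,0,2.1],
    [0,0,2]
  ],
  "grip": [0,0,0,0,0]
}}

```text
clock: 8.7
position: [574.3, -90.9, 197.2]
ee_rot: [0.213, 0.977, -0.0, -0.001]
contact_force: [0.8, -0.3, -4.9]
gripper_width: 9.2
```

Emit:
{"api": "send_rows", "payload": {
  "translation": [
    [-13.3,-29.7,-1.3],
    [-14.2,-29.1,-1.3],
    [-15.3,-28.6,-1.3],
    [-16.3,-28,-1.3],
    [0,-3.1,6.9]
  ],
  "dr": [
    [0,0,2],
    [0,0,2.1],
    [0,0,2],
    [0,0,2],
    [-4,0,0]
  ],
  "grip": [0,0,0,0,0]
}}

```text
clock: 9.32
position: [572.1, -223.5, 195.3]
ee_rot: [0.281, 0.959, 0.034, 0.01]
contact_force: [-0.0, 0.6, -6.3]
gripper_width: 9.2
```

Emit:
{"api": "send_rows", "payload": {
  "translation": [
    [0,-3.5,6.8],
    [0,-4,6.4],
    [0,0,0],
    [0,0,0],
    [0,0,0]
  ],
  "dr": [
    [-4,0,0],
    [-4,0,0],
    [0,0,0],
    [0,0,0],
    [0,0,0]
  ],
  "grip": [0,0,0,0,0]
}}

```text
clock: 9.95
position: [569.2, -226.8, 182.4]
ee_rot: [0.279, 0.955, 0.1, 0.029]
contact_force: [-0.4, 0.4, -4.7]
gripper_width: 9.2
```

```bash
python3 - <<'E'
from h import *
bayst()
s=save('side','s9.png')[:,:,::-1].copy();t=save('top','t9.png')[:,:,::-1].copy()
cv2.imwrite('pics/c9.png',cv2.resize(s[20:170,210:370],None,fx=4,fy=4,interpolation=cv2.INTER_CUBIC))
cv2.imwrite('pics/c9t.png',cv2.resize(t[130:280,310:460],None,fx=4,fy=4,interpolation=cv2.INTER_CUBIC))
for c in('side','top'):
 for n in('tote_grip','tote_hook','bay'):
  for d in arm.place_of(n,c)[:1]:
   x=np.array(d['xyz']);print(c,n,x.round(1),'bay x %.1f y %.1f'%(x[:2]@n_-PO,x[:2]@y_-YC),round(d['confidence'],2))
bayst()
E
```

```text
t 9.95 gx 95.8 gy -0.0 gz 233.3 th 11.96 yaw 57.43 | Fn 0.1 Fy 0.6 Fz -4.7 | Mn 0.01 My 0.65 Mz -0.02 | low [ 42.6 170.9] top [ 32.  206.4] w 9.2
side tote_grip [ 564.2 -234.7  231.8] bay x 97.3 y -0.1 0.88
side bay [ 511.4 -319.7  148.6] bay x -2.8 y -1.6 0.81
top tote_grip [ 565.6 -237.3  234.6] bay x 95.9 y -2.7 0.76
top tote_hook [ 534.4 -285.8  167.2] bay x 38.2 y -2.6 0.82
top bay [ 511.8 -318.5  148.8] bay x -1.5 y -1.3 0.93
t 10.35 gx 95.2 gy -0.0 gz 233.1 th 11.99 yaw 57.37 | Fn 0.1 Fy 0.2 Fz -5.1 | Mn -0.01 My 0.63 Mz -0.01 | low [ 42.  170.7] top [ 31.4 206.3] w 9.3
```

View pics/c9.png

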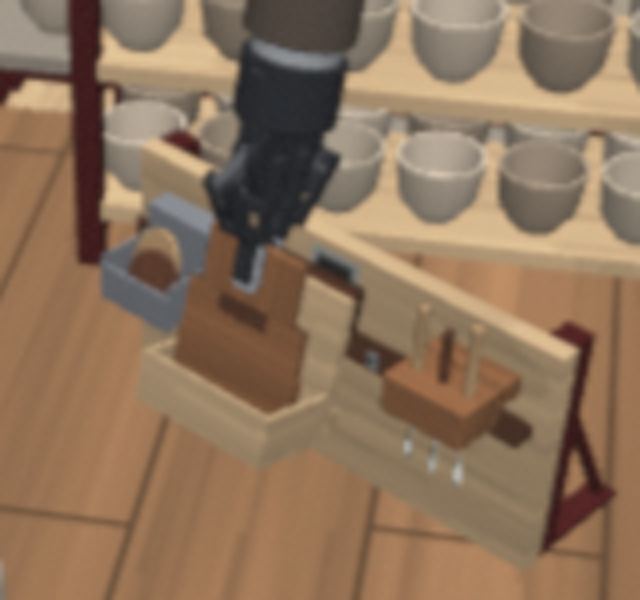

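View pics/c9t.png

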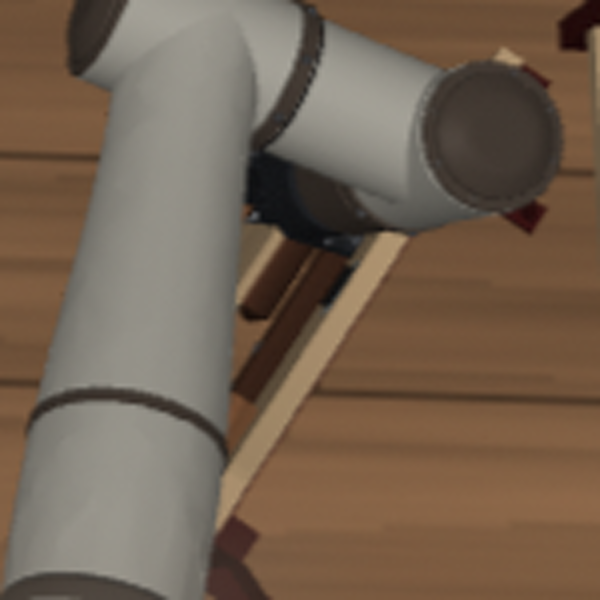

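The tote is centred in front of the bay: both it and the detected bay are about −1.5 mm along y. Now I go in gently, tilted, to feel for the panel.

Emit:
{"api": "send_rows", "payload": {
  "translation": [
    [0,-8.1,-0.1],
    [0,-8.1,-0.1],
    [0,-8.1,-0.1],
    [0,-2,-0.4],
    [0,0,0]
  ],
  "dr": [
    [0,0,0],
    [0,0,0],
    [0,0,0],
    [0,0,0],
    [0,0,0]
  ],
  "grip": [0,0,0,0,0]
}}

```text
clock: 10.98
position: [554.8, -249.6, 177.4]
ee_rot: [0.28, 0.954, 0.1, 0.03]
contact_force: [0.0, 0.4, -5.3]
gripper_width: 9.0
```

```bash
python3 -c "
from h import *
bayst()"
```

```text
t 10.97 gx 68.9 gy -0.2 gz 228.3 th 12.01 yaw 57.32 | Fn 0.3 Fy 0.2 Fz -5.3 | Mn 0.04 My 0.64 Mz -0.02 | low [ 15.7 165.9] top [  5.1 201.5] w 9.0
```

Emit:
{"api": "send_rows", "payload": {
  "translation": [
    [0,-0.5,-0.1],
    [0,-0.5,-0.1],
    [0,-0.5,-0.1],
    [0,-0.5,-0.1],
    [0,0,0]
  ],
  "dr": [
    [0,0,0],
    [0,0,0],
    [0,0,0],
    [0,0,0],
    [0,0,0]
  ],
  "grip": [0,0,0,0,0]
}}

```text
clock: 11.6
position: [553.7, -251.0, 177.4]
ee_rot: [0.28, 0.954, 0.1, 0.029]
contact_force: [-0.8, -0.5, -5.2]
gripper_width: 9.3
```

```bash
python3 -c "
from h import *
bayst()"
```

```text
t 11.60 gx 67.2 gy -0.1 gz 228.2 th 12.00 yaw 57.35 | Fn -0.9 Fy 0.4 Fz -5.2 | Mn -0.00 My 0.63 Mz -0.01 | low [ 14.  165.8] top [  3.3 201.4] w 9.3
```

Emit:
{"api": "send_rows", "payload": {
  "translation": [
    [0,-0.6,-0.1],
    [0,-0.6,-0.1],
    [0,-0.6,-0.1],
    [0,-0.6,-0.2],
    [0,0,0]
  ],
  "dr": [
    [0,0,0],
    [0,0,0],
    [0,0,0],
    [0,0,0],
    [0,0,0]
  ],
  "grip": [0,0,0,0,0]
}}

```text
clock: 12.22
position: [552.4, -253.1, 177.4]
ee_rot: [0.28, 0.954, 0.1, 0.029]
contact_force: [0.4, 0.7, -5.3]
gripper_width: 9.3
```

```bash
python3 -c "
from h import *
bayst()"
```

```text
t 12.22 gx 64.6 gy -0.1 gz 228.2 th 12.00 yaw 57.35 | Fn 0.8 Fy 0.1 Fz -5.3 | Mn 0.00 My 0.61 Mz 0.03 | low [ 11.4 165.8] top [  0.8 201.4] w 9.3
```

Emit:
{"api": "send_rows", "payload": {
  "translation": [
    [0,-0.5,-0.1],
    [0,-0.5,-0.1],
    [0,-0.5,-0.1],
    [0,-0.5,-0.1],
    [0,0,0]
  ],
  "dr": [
    [0,0,0],
    [0,0,0],
    [0,0,0],
    [0,0,0],
    [0,0,0]
  ],
  "grip": [0,0,0,0,0]
}}

```text
clock: 12.85
position: [551.9, -253.9, 177.6]
ee_rot: [0.279, 0.954, 0.101, 0.03]
contact_force: [2.0, 5.0, -3.2]
gripper_width: 9.3
```

```bash
python3 -c "
from h import *
bayst()"
```

```text
t 12.85 gx 63.6 gy -0.1 gz 228.4 th 12.09 yaw 57.37 | Fn 5.2 Fy 1.0 Fz -3.2 | Mn 0.25 My -0.97 Mz 0.07 | low [ 10.5 165.9] top [-2.000e-01  2.015e+02] w 9.3
```

The panel is felt at strip-top x ≈ 0.2 mm, as estimated, and the moment is even. I back off slightly, ease the tilt to 9°, then lower to feel for the cleat.

```bash
python3 - <<'E'
from h import *
r=toolrot(57.3,9)
# commanded pose assumed ~0.8mm deeper than measured
plan([(tcp(9,70.6,224.5),r,3),(tcp(9,70.6,220.5),r,2)],0)
print(r.inv().apply([0,0,-1]), r.inv().apply([*(-n_),0]))
E
```

```text
{"translation": [[0.0, 1.1, 1.7], [0.1, 1.1, 1.8], [0.0, 1.1, 1.7], [0.0, -0.3, 2.0], [0.0, -0.3, 1.9]], "dr": [[1.0, 0.0, 0.0], [1.1, 0.0, 0.0], [1.0, 0.0, 0.1], [-0.0, 0.0, -0.0], [-0.0, 0.0, -0.0]], "grip": [0, 0, 0, 0, 0]}
end [ 554.1 -250.3  169.1] [[-0.841, 0.534, 0.085], [0.541, 0.831, 0.131], [-0.0, 0.156, -0.988]]
[-1.38777878e-17 -1.56434465e-01  9.87688341e-01] [-1.79453302e-16 -9.87688341e-01 -1.56434465e-01]
```

Emit:
{"api": "send_rows", "payload": {
  "translation": [
    [0,2,1.7],
    [0,1.1,1.8],
    [0,1.1,1.7],
    [0,-0.3,2],
    [0,-0.3,1.9]
  ],
  "dr": [
    [1,0,0],
    [1,0,0],
    [1,0,0],
    [0,0,0],
    [0,0,0]
  ],
  "grip": [0,0,0,0,0]
}}

```text
clock: 13.48
position: [554.0, -250.4, 168.9]
ee_rot: [0.28, 0.957, 0.075, 0.022]
contact_force: [-0.5, -0.4, -4.8]
gripper_width: 9.7
```

```bash
python3 -c "
from h import *
bayst()"
```

```text
t 13.47 gx 70.4 gy -0.0 gz 220.3 th 8.99 yaw 57.36 | Fn -0.6 Fy 0.2 Fz -4.8 | Mn -0.03 My 0.49 Mz -0.04 | low [ 14.  160.7] top [  5.3 196.8] w 9.7
```

Emit:
{"api": "send_rows", "payload": {
  "translation": [
    [0,-0.1,0.8],
    [0,-0.1,0.8],
    [0,-0.1,0.8],
    [0,0,0],
    [0,0,0]
  ],
  "dr": [
    [0,0,0],
    [0,0,0],
    [0,0,0],
    [0,0,0],
    [0,0,0]
  ],
  "grip": [0,0,0,0,0]
}}

```text
clock: 14.1
position: [554.1, -250.4, 166.7]
ee_rot: [0.28, 0.957, 0.075, 0.022]
contact_force: [-1.4, 0.0, -4.5]
gripper_width: 9.0
```

```bash
python3 -c "
from h import *
bayst()"
```

```text
t 14.10 gx 70.5 gy -0.1 gz 218.1 th 9.00 yaw 57.35 | Fn -0.7 Fy 1.2 Fz -4.5 | Mn -0.04 My 0.56 Mz 0.01 | low [ 14.1 158.5] top [  5.4 194.6] w 9.0
```

Emit:
{"api": "send_rows", "payload": {
  "translation": [
    [0,-0.1,0.8],
    [0,-0.1,0.7],
    [0,-0.1,0.7],
    [0,0,0],
    [0,0,0]
  ],
  "dr": [
    [0,0,0],
    [0,0,0],
    [0,0,0],
    [0,0,0],
    [0,0,0]
  ],
  "grip": [0,0,0,0,0]
}}

```text
clock: 14.72
position: [554.2, -250.3, 164.5]
ee_rot: [0.28, 0.957, 0.075, 0.022]
contact_force: [-0.8, 0.8, -4.8]
gripper_width: 9.0
```

```bash
python3 -c "
from h import *
bayst()"
```

```text
t 14.72 gx 70.6 gy -0.1 gz 215.8 th 9.00 yaw 57.35 | Fn 0.2 Fy 1.1 Fz -4.8 | Mn -0.04 My 0.51 Mz 0.01 | low [ 14.2 156.3] top [  5.5 192.4] w 9.0
```

Emit:
{"api": "send_rows", "payload": {
  "translation": [
    [0,-0.1,0.7],
    [0,-0.1,0.7],
    [0,-0.1,0.6],
    [0,0,0],
    [0,0,0]
  ],
  "dr": [
    [0,0,0],
    [0,0,0],
    [0,0,0],
    [0,0,0],
    [0,0,0]
  ],
  "grip": [0,0,0,0,0]
}}

```text
clock: 15.35
position: [554.2, -250.3, 162.5]
ee_rot: [0.28, 0.957, 0.075, 0.022]
contact_force: [0.5, 0.1, -6.1]
gripper_width: 9.2
```

```bash
python3 -c "
from h import *
bayst()"
```

```text
t 15.35 gx 70.6 gy -0.1 gz 213.8 th 9.00 yaw 57.35 | Fn 0.4 Fy -0.4 Fz -6.1 | Mn 0.06 My 0.47 Mz 0.01 | low [ 14.2 154.3] top [  5.5 190.3] w 9.2
```

Emit:
{"api": "send_rows", "payload": {
  "translation": [
    [0,-0.1,0.7],
    [0,-0.1,0.7],
    [0,-0.1,0.6],
    [0,0,0],
    [0,0,0]
  ],
  "dr": [
    [0,0,0],
    [0,0,0],
    [0,0,0],
    [0,0,0],
    [0,0,0]
  ],
  "grip": [0,0,0,0,0]
}}

```text
clock: 15.98
position: [554.2, -250.5, 160.6]
ee_rot: [0.28, 0.957, 0.075, 0.022]
contact_force: [-0.7, -0.7, -3.7]
gripper_width: 8.9
```

```bash
python3 -c "
from h import *
bayst()"
```

```text
t 15.97 gx 70.5 gy -0.2 gz 211.9 th 8.99 yaw 57.35 | Fn -1.0 Fy 0.2 Fz -3.7 | Mn -0.09 My 0.82 Mz -0.02 | low [ 14.1 152.4] top [  5.3 188.5] w 8.9
```

Emit:
{"api": "send_rows", "payload": {
  "translation": [
    [0,-0.1,0.7],
    [0,-0.1,0.7],
    [0,-0.1,0.6],
    [0,0,0],
    [0,0,0]
  ],
  "dr": [
    [0,0,0],
    [0,0,0],
    [0,0,0],
    [0,0,0],
    [0,0,0]
  ],
  "grip": [0,0,0,0,0]
}}

```text
clock: 16.6
position: [554.4, -251.0, 159.3]
ee_rot: [0.28, 0.957, 0.075, 0.023]
contact_force: [-2.6, -3.0, 3.4]
gripper_width: 9.4
```

```bash
python3 -c "
from h import *
bayst()"
```

```text
t 16.60 gx 70.2 gy -0.5 gz 210.6 th 8.96 yaw 57.37 | Fn -3.9 Fy 0.6 Fz 3.4 | Mn 0.05 My 1.93 Mz -0.16 | low [ 13.8 151.1] top [  5.  187.2] w 9.4
```

The cleat is felt: the contact force is upward and towards the panel, so the strip is behind the edge on the bevel, with the edge at about z 156. I'll ease off and bring the tote upright around the strip's lower edge.

```bash
python3 - <<'E'
from h import *
p,r0=pose();p=p+np.array([*(0.4*n_),-0.9])
# low held (14.2,153.2)
def G(th,lx,lz):
    t=np.radians(th);return lx+65*np.cos(t)-50*np.sin(t), lz+65*np.sin(t)+50*np.cos(t)
w=[]
for th,n in((9,1),(6,1),(3,1),(0,1)):
    gx,gz=G(th,14.2,153.2);w.append((tcp(th,gx,gz),toolrot(57.3,th),n))
plan(w,0,p,r0)
E
```

```text
{"translation": [[0.6, 0.5, -3.0], [0.0, -0.2, 3.4], [0.0, -0.2, 3.4], [0.0, -0.2, 3.4], [0, 0, 0]], "dr": [[-0.0, 0.1, 0.1], [3.0, -0.0, -0.0], [3.0, -0.0, -0.0], [3.0, -0.0, -0.0], [0, 0, 0]], "grip": [0, 0, 0, 0, 0]}
end [ 554.4 -249.9  151.2] [[-0.841, 0.541, -0.001], [0.541, 0.841, -0.0], [0.0, -0.001, -1.0]]
```

Emit:
{"api": "send_rows", "payload": {
  "translation": [
    [0.1,0.5,-3],
    [0,-0.2,3.4],
    [0,-0.2,3.4],
    [0,-0.2,3.4],
    [0,0,0]
  ],
  "dr": [
    [0,0,0],
    [3,0,0],
    [3,0,0],
    [3,0,0],
    [0,0,0]
  ],
  "grip": [0,0,0,0,0]
}}

```text
clock: 17.23
position: [554.1, -249.2, 150.5]
ee_rot: [0.28, 0.96, -0.0, -0.001]
contact_force: [-1.5, -4.8, -1.7]
gripper_width: 8.8
```

```bash
python3 -c "
from h import *
bayst()"
```

```text
t 17.23 gx 79.6 gy 0.5 gz 202.5 th -0.05 yaw 57.42 | Fn -4.8 Fy -1.3 Fz -1.7 | Mn -0.40 My 1.53 Mz -0.10 | low [ 14.6 152.5] top [ 11.6 189.5] w 8.8
```

Emit:
{"api": "send_rows", "payload": {
  "translation": [
    [-0.2,-1.2,1],
    [-0.2,-1.2,1],
    [0,-1.2,1],
    [0,-1,0.9],
    [0,0,0]
  ],
  "dr": [
    [0,0,0],
    [0,0,0],
    [0,0,0],
    [0,0,0],
    [0,0,0]
  ],
  "grip": [0,0,0,0,0]
}}

```text
clock: 17.85
position: [552.0, -253.5, 146.7]
ee_rot: [0.281, 0.96, 0.0, -0.0]
contact_force: [0.7, 0.2, -6.4]
gripper_width: 9.1
```

```bash
python3 -c "
from h import *
bayst()"
```

```text
t 17.85 gx 74.8 gy -0.0 gz 198.7 th 0.03 yaw 57.34 | Fn 0.6 Fy -0.5 Fz -6.4 | Mn 0.00 My -0.12 Mz 0.05 | low [  9.8 148.7] top [  6.8 185.7] w 9.1
```

Emit:
{"api": "send_rows", "payload": {
  "translation": [
    [0,-0.9,0.6],
    [0,-0.9,0.6],
    [0,-0.9,0.6],
    [0,0,0],
    [0,0,0]
  ],
  "dr": [
    [0,0,0],
    [0,0,0],
    [0,0,0],
    [0,0,0],
    [0,0,0]
  ],
  "grip": [0,0,0,0,0]
}}

```text
clock: 18.48
position: [550.9, -256.0, 145.5]
ee_rot: [0.281, 0.96, 0.0, 0.0]
contact_force: [1.0, 0.3, -4.7]
gripper_width: 9.1
```

```bash
python3 -c "
from h import *
bayst()"
```

```text
t 18.48 gx 72.2 gy -0.4 gz 197.5 th 0.02 yaw 57.36 | Fn 0.8 Fy -0.7 Fz -4.7 | Mn 0.02 My -0.45 Mz 0.04 | low [  7.2 147.5] top [  4.2 184.5] w 9.1
```

Emit:
{"api": "send_rows", "payload": {
  "translation": [
    [0,-0.7,0.5],
    [0,-0.7,0.5],
    [0,-0.6,0.5],
    [0,0,0],
    [0,0,0]
  ],
  "dr": [
    [0,0,0],
    [0,0,0],
    [0,0,0],
    [0,0,0],
    [0,0,0]
  ],
  "grip": [0,0,0,0,0]
}}

```text
clock: 19.1
position: [551.1, -256.5, 145.0]
ee_rot: [0.281, 0.96, 0.001, 0.001]
contact_force: [1.6, 6.7, -1.6]
gripper_width: 9.2
```

```bash
python3 -c "
from h import *
bayst()"
```

```text
t 19.10 gx 71.7 gy -0.7 gz 197.0 th 0.15 yaw 57.38 | Fn 6.6 Fy 2.3 Fz -1.6 | Mn 0.61 My -1.93 Mz -0.12 | low [  6.8 146.8] top [  3.7 183.8] w 9.2
```

Emit:
{"api": "send_rows", "payload": {
  "translation": [
    [0,-0.5,0.4],
    [0,-0.5,0.4],
    [0,-0.5,0.4],
    [0,0,0],
    [0,0,0]
  ],
  "dr": [
    [0,0,0],
    [0,0,0],
    [0,0,0],
    [0,0,0],
    [0,0,0]
  ],
  "grip": [0,0,0,0,0]
}}

```text
clock: 19.73
position: [550.7, -257.8, 144.0]
ee_rot: [0.281, 0.96, 0.001, 0.002]
contact_force: [2.4, 7.7, -0.7]
gripper_width: 9.2
```

```bash
python3 -c "
from h import *
bayst()"
```

```text
t 19.73 gx 70.4 gy -1.0 gz 196.0 th 0.17 yaw 57.39 | Fn 7.7 Fy 2.2 Fz -0.7 | Mn 0.53 My -2.11 Mz -0.20 | low [  5.5 145.9] top [  2.4 182.8] w 9.2
```

Emit:
{"api": "send_rows", "payload": {
  "translation": [
    [0,-0.4,0.4],
    [0,-0.4,0.4],
    [0,-0.4,0.4],
    [0,0,0],
    [0,0,0]
  ],
  "dr": [
    [0,0,0],
    [0,0,0],
    [0,0,0],
    [0,0,0],
    [0,0,0]
  ],
  "grip": [0,0,0,0,0]
}}

```text
clock: 20.35
position: [550.4, -258.8, 143.0]
ee_rot: [0.281, 0.96, 0.001, 0.002]
contact_force: [2.9, 7.6, -0.4]
gripper_width: 9.1
```

```bash
python3 -c "
from h import *
bayst()"
```

```text
t 20.35 gx 69.4 gy -1.2 gz 195.0 th 0.18 yaw 57.40 | Fn 7.9 Fy 1.6 Fz -0.4 | Mn 0.52 My -2.20 Mz -0.19 | low [  4.6 144.8] top [  1.4 181.8] w 9.1
```

Emit:
{"api": "send_rows", "payload": {
  "translation": [
    [0.1,-0.4,0.4],
    [0.1,-0.4,0.4],
    [0.1,-0.3,0.4],
    [0,0,0],
    [0,0,0]
  ],
  "dr": [
    [0,0,0],
    [0,0,0],
    [0,0,0],
    [0,0,0],
    [0,0,0]
  ],
  "grip": [0,0,0,0,0]
}}

```text
clock: 20.98
position: [550.0, -259.6, 142.2]
ee_rot: [0.281, 0.96, 0.001, 0.003]
contact_force: [3.4, 8.3, -0.2]
gripper_width: 9.2
```

```bash
python3 -c "
from h import *
bayst()"
```

```text
t 20.98 gx 68.5 gy -1.3 gz 194.2 th 0.20 yaw 57.42 | Fn 8.9 Fy 1.6 Fz -0.2 | Mn 0.43 My -2.34 Mz -0.11 | low [  3.7 143.9] top [  0.6 180.9] w 9.2
```

Emit:
{"api": "send_rows", "payload": {
  "translation": [
    [0.1,-0.2,0.4],
    [0.1,-0.2,0.4],
    [0,-0.2,0.4],
    [0,0,0],
    [0,0,0]
  ],
  "dr": [
    [0,0,0],
    [0,0,0],
    [0,0,0],
    [0,0,0],
    [0,0,0]
  ],
  "grip": [0,0,0,0,0]
}}

```text
clock: 21.6
position: [549.9, -260.1, 141.2]
ee_rot: [0.28, 0.96, 0.001, 0.003]
contact_force: [3.0, 8.2, -0.3]
gripper_width: 9.1
```

```bash
python3 -c "
from h import *
bayst()"
```

```text
t 21.60 gx 68.0 gy -1.4 gz 193.2 th 0.21 yaw 57.43 | Fn 8.5 Fy 1.9 Fz -0.3 | Mn 0.34 My -2.30 Mz -0.03 | low [  3.2 142.9] top [1.000e-01 1.799e+02] w 9.1
```

Emit:
{"api": "send_rows", "payload": {
  "translation": [
    [0,-0.2,0.4],
    [0,-0.1,0.4],
    [0,0,0.3],
    [0,0,0],
    [0,0,0]
  ],
  "dr": [
    [0,0,0],
    [0,0,0],
    [0,0,0],
    [0,0,0],
    [0,0,0]
  ],
  "grip": [0,0,0,0,0]
}}

```text
clock: 22.22
position: [549.8, -260.3, 140.1]
ee_rot: [0.28, 0.96, 0.001, 0.003]
contact_force: [3.7, 8.4, -0.4]
gripper_width: 9.0
```

```bash
python3 -c "
from h import *
bayst()"
```

```text
t 22.23 gx 67.8 gy -1.5 gz 192.1 th 0.21 yaw 57.45 | Fn 9.1 Fy 1.4 Fz -0.4 | Mn 0.26 My -2.37 Mz -0.04 | low [  3.  141.9] top [ -0.2 178.9] w 9.0
```

Emit:
{"api": "send_rows", "payload": {
  "translation": [
    [0,0,0.3],
    [0,0,0.3],
    [0,0,0.3],
    [0,0,0],
    [0,0,0]
  ],
  "dr": [
    [0,0,0],
    [0,0,0],
    [0,0,0],
    [0,0,0],
    [0,0,0]
  ],
  "grip": [0,0,0,0,0]
}}

```text
clock: 22.85
position: [548.6, -261.1, 138.3]
ee_rot: [0.281, 0.96, 0.0, 0.002]
contact_force: [4.4, 5.2, -1.1]
gripper_width: 9.1
```

```bash
python3 -c "
from h import *
bayst()"
```

```text
t 22.85 gx 66.6 gy -1.0 gz 190.3 th 0.12 yaw 57.37 | Fn 6.8 Fy -0.9 Fz -1.1 | Mn 0.11 My -1.77 Mz -0.16 | low [  1.7 140.2] top [ -1.4 177.2] w 9.1
```

A jump: z dropped 1.8 mm and the inward force fell, which looks like the snap. I'll check by eye and then by feel.

```bash
python3 - <<'E'
from h import *
s=save('side','s10.png')[:,:,::-1].copy()
cv2.imwrite('pics/c10.png',cv2.resize(s[40:150,215:345],None,fx=5,fy=5,interpolation=cv2.INTER_CUBIC))
t=save('top','t10.png')[:,:,::-1].copy()
cv2.imwrite('pics/c10t.png',cv2.resize(t[150:250,345:445],None,fx=6,fy=6,interpolation=cv2.INTER_CUBIC))
for c in('side','top'):
 for n in('tote_grip','tote_hook'):
  for d in arm.place_of(n,c)[:1]:
   x=np.array(d['xyz']);print(c,n,x.round(1),'bay x %.1f y %.1f'%(x[:2]@n_-PO,x[:2]@y_-YC),round(d['confidence'],2))
bayst()
E
```

```text
side tote_grip [ 547.9 -257.7  188.4] bay x 69.1 y 1.2 0.85
side tote_hook [ 513.3 -323.2  143.7] bay x -4.7 y -5.1 0.55
top tote_grip [ 549.3 -257.7  191.6] bay x 69.9 y 0.0 0.72
top tote_hook [ 514.3 -318.8  140.2] bay x -0.4 y -3.5 0.8
t 23.15 gx 66.6 gy -1.0 gz 190.3 th 0.12 yaw 57.37 | Fn 6.2 Fy 0.2 Fz -0.1 | Mn 0.09 My -1.77 Mz -0.14 | low [  1.7 140.2] top [ -1.4 177.2] w 9.5
```

View pics/c10.png

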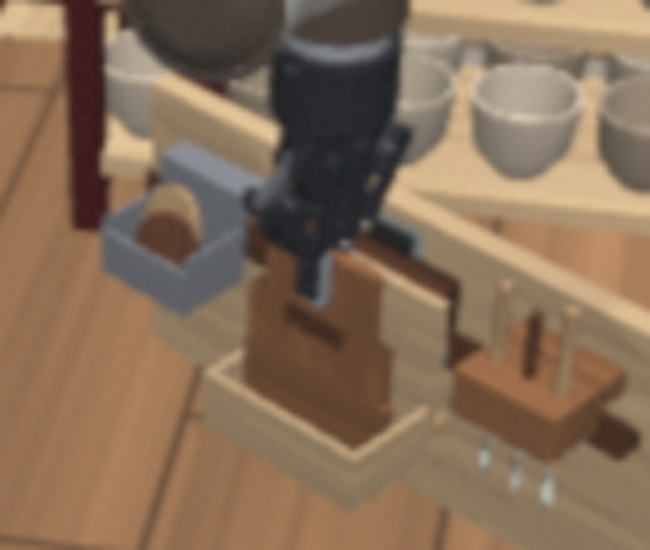

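View pics/c10t.png

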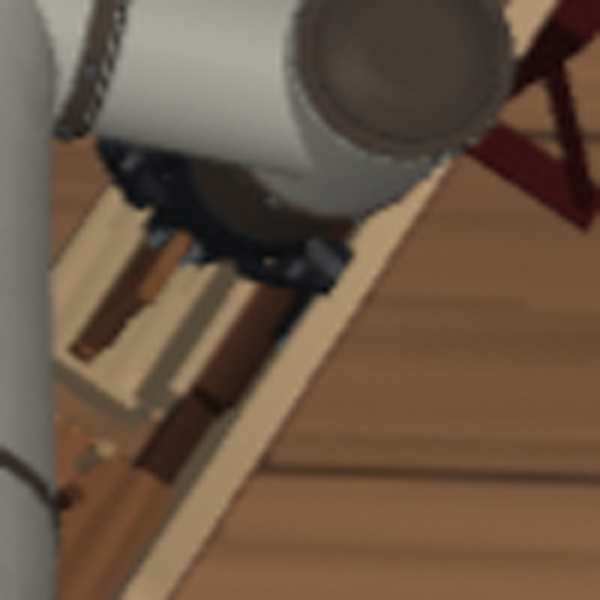

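Emit:
{"api": "send_rows", "payload": {
  "translation": [
    [0,0,0.3],
    [0,0,0.3],
    [0,0,0.3],
    [0,0,0.3],
    [0,0,0]
  ],
  "dr": [
    [0,0,0],
    [0,0,0],
    [0,0,0],
    [0,0,0],
    [0,0,0]
  ],
  "grip": [0,0,0,0,0]
}}

```text
clock: 23.78
position: [548.7, -261.1, 138.1]
ee_rot: [0.281, 0.96, 0.0, 0.002]
contact_force: [2.5, 5.7, 2.7]
gripper_width: 8.9
```

```bash
python3 -c "
from h import *
bayst()"
```

```text
t 23.77 gx 66.6 gy -1.1 gz 190.1 th 0.11 yaw 57.38 | Fn 6.2 Fy 1.0 Fz 2.7 | Mn 0.62 My -1.83 Mz -0.25 | low [  1.7 140. ] top [ -1.3 177. ] w 8.9
```

The seat is firm: 1.2 mm of command gave 0.2 mm of motion. Next I back off and tug up lightly to see whether the catch holds.

Emit:
{"api": "send_rows", "payload": {
  "translation": [
    [0,0.3,-0.8],
    [0,0.3,-0.8],
    [0,0.2,-0.8],
    [0,0,-0.8],
    [0,0,0]
  ],
  "dr": [
    [0,0,0],
    [0,0,0],
    [0,0,0],
    [0,0,0],
    [0,0,0]
  ],
  "grip": [0,0,0,0,0]
}}

```text
clock: 24.4
position: [548.0, -260.7, 138.9]
ee_rot: [0.281, 0.96, 0.0, 0.001]
contact_force: [5.1, 2.9, -6.4]
gripper_width: 9.4
```

```bash
python3 -c "
from h import *
bayst()"
```

```text
t 24.40 gx 66.6 gy -0.5 gz 190.9 th 0.07 yaw 57.34 | Fn 5.2 Fy -2.7 Fz -6.4 | Mn -0.63 My -1.52 Mz -0.12 | low [  1.7 140.8] top [ -1.4 177.8] w 9.4
```

Emit:
{"api": "send_rows", "payload": {
  "translation": [
    [0,0.3,-0.5],
    [0,0.3,-0.5],
    [0,0.2,-0.4],
    [0,0,0],
    [0,0,0]
  ],
  "dr": [
    [0,0,0],
    [0,0,0],
    [0,0,0],
    [0,0,0],
    [0,0,0]
  ],
  "grip": [0,0,0,0,0]
}}

```text
clock: 25.02
position: [547.1, -260.2, 139.8]
ee_rot: [0.281, 0.96, 0.0, -0.001]
contact_force: [3.3, -0.2, -12.3]
gripper_width: 8.9
```

```bash
python3 -c "
from h import *
bayst()"
```

```text
t 25.02 gx 66.6 gy 0.5 gz 191.8 th -0.01 yaw 57.32 | Fn 1.6 Fy -2.9 Fz -12.3 | Mn -0.89 My -1.09 Mz -0.04 | low [  1.6 141.8] top [ -1.4 178.8] w 8.9
```

The catch holds against a tug of about 7 N. Now I set the tote back down lightly and relax.

Emit:
{"api": "send_rows", "payload": {
  "translation": [
    [0,0,1.2],
    [0,0,1.2],
    [0,0,1],
    [0,0,0.6],
    [0,0,0]
  ],
  "dr": [
    [0,0,0],
    [0,0,0],
    [0,0,0],
    [0,0,0],
    [0,0,0]
  ],
  "grip": [0,0,0,0,0]
}}

```text
clock: 25.65
position: [547.7, -260.6, 138.1]
ee_rot: [0.281, 0.96, -0.0, 0.001]
contact_force: [-1.5, 2.1, 3.1]
gripper_width: 9.2
```

```bash
python3 -c "
from h import *
bayst()"
```

```text
t 25.65 gx 66.6 gy -0.1 gz 190.1 th -0.02 yaw 57.37 | Fn 1.0 Fy 2.4 Fz 3.1 | Mn 0.78 My -0.59 Mz -0.22 | low [  1.6 140.2] top [ -1.4 177.2] w 9.2
```

Back at the same seat height (190.1), so the rail has not moved. I release.

Emit:
{"api": "send_rows", "payload": {
  "translation": [
    [0,0,-0.8],
    [0,0,0],
    [0,0,0],
    [0,0,0],
    [0,0,0]
  ],
  "dr": [
    [0,0,0],
    [0,0,0],
    [0,0,0],
    [0,0,0],
    [0,0,0]
  ],
  "grip": [9,14,26,26,26]
}}

```text
clock: 26.28
position: [547.6, -260.3, 137.5]
ee_rot: [0.281, 0.96, -0.0, 0.0]
contact_force: [-0.4, -0.3, -0.3]
gripper_width: 26.3
```

```bash
python3 -c "
from h import *
bayst()"
```

```text
t 26.27 gx 66.8 gy 0.0 gz 189.5 th -0.01 yaw 57.36 | Fn -0.5 Fy 0.2 Fz -0.3 | Mn 0.01 My -0.01 Mz 0.01 | low [  1.8 139.5] top [ -1.2 176.5] w 26.3
```

Emit:
{"api": "send_rows", "payload": {
  "translation": [
    [0,0,-8],
    [0,0,-15],
    [0,0,-25],
    [0,0,-40],
    [0,0,-40]
  ],
  "dr": [
    [0,0,0],
    [0,0,0],
    [0,0,0],
    [0,0,0],
    [0,0,0]
  ],
  "grip": [26,26,26,26,26]
}}

```text
clock: 26.9
position: [547.6, -260.3, 268.1]
ee_rot: [0.281, 0.96, -0.0, 0.001]
contact_force: [0.2, -0.2, 0.6]
gripper_width: 26.2
```

Emit:
{"api": "send_rows", "payload": {
  "translation": [
    [0,40,-10],
    [0,50,0],
    [0,50,0],
    [0,50,0],
    [0,30,0]
  ],
  "dr": [
    [0,0,0],
    [0,0,0],
    [0,0,0],
    [0,0,0],
    [0,0,0]
  ],
  "grip": [26,26,26,26,26]
}}

```text
clock: 27.52
position: [667.3, -73.0, 276.4]
ee_rot: [0.28, 0.96, 0.0, 0.001]
contact_force: [-0.7, -0.6, 0.3]
gripper_width: 26.1
```

```bash
python3 - <<'E'
from h import *
s=save('side','s11.png')[:,:,::-1].copy()
cv2.imwrite('pics/c11.png',cv2.resize(s[40:150,215:365],None,fx=5,fy=5,interpolation=cv2.INTER_CUBIC))
t=save('top','t11.png')[:,:,::-1].copy()
cv2.imwrite('pics/c11t.png',cv2.resize(t[130:260,345:455],None,fx=4.6,fy=4.6,interpolation=cv2.INTER_CUBIC))
for c in('side','top'):
 for n in('tote_grip','tote_hook','tote_foot','catch'):
  for d in arm.place_of(n,c)[:1]:
   x=np.array(d['xyz']);print(c,n,x.round(1),'bay x %.1f y %.1f'%(x[:2]@n_-PO,x[:2]@y_-YC),round(d['confidence'],2),{k:v for k,v in d.items() if k not in('xyz','confidence')})
bayst()
E
```

```text
side tote_grip [ 550.3 -261.   186.1] bay x 67.7 y -2.6 0.86 {}
side tote_hook [ 510.9 -321.6  146. ] bay x -4.6 y -2.2 0.94 {}
side tote_foot [ 511.9 -317.2   66.4] bay x -0.4 y -0.6 0.97 {}Traceback (most recent call last):
  File "<stdin>", line 8, in <module>
ValueError: it knows: bay, bowl, cup, panel, scraper, slip_brush, slip_jar, tote_foot, tote_grip, tote_hook
```

View pics/c11.png

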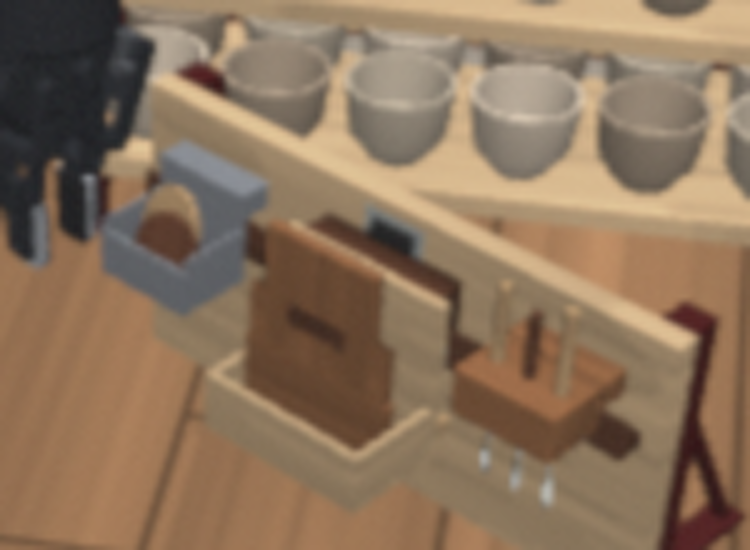

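View pics/c11t.png

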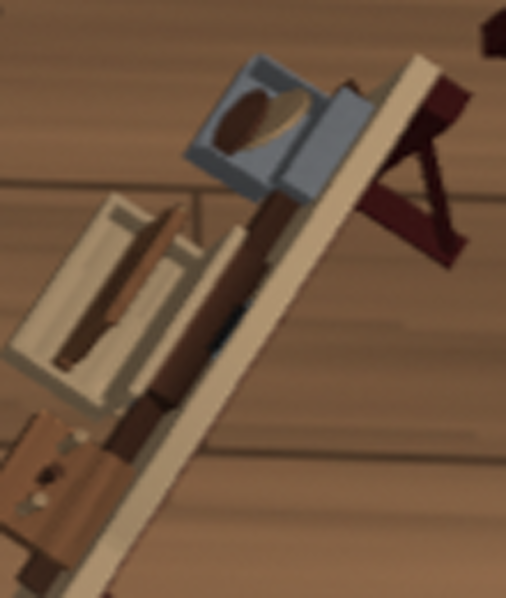

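View pics/s11.png

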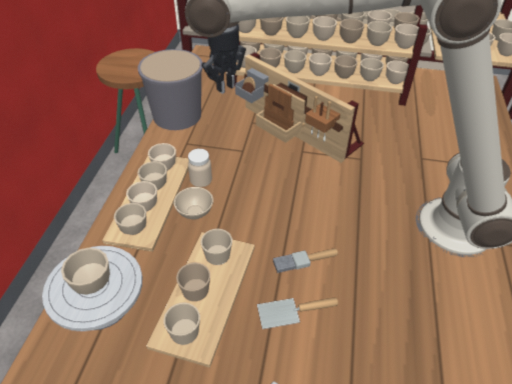

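The tote hangs flat and parallel to the panel, with the black catch standing out over the strip. The bin, tool block and ware are unchanged. Handing in.

```bash
python3 -c "
from h import *
print(arm.job_done());bayst()"
```

```text
the job is handed in; nothing more can be done
None
the job is handed in; nothing more can be done
```

The tote is hanging in the middle of the free bay, upright and flat on the panel, with the catch out over its strip. I handed the job in at about 28 s of the 48 s allowed.

**How it went**
- **Approach:** I took the tote by its grip board and tilted its top 12°, then 9°, towards the panel. I felt the panel face first, then the cleat bevel, which put the cleat's edge at about z 156 mm. I then brought the tote upright and pressed it down and in.
- **Pressing:** Vertical push stayed at about 8–9 N including the tote's weight, and inward push at about 9 N, until the snap.

**Last checks**
- **Seat:** It is firm, and the tote returned to the same height (190.1 mm at the grip) after a test tug. I take that to mean the rail did not slip.
- **Catch:** It held against an upward tug of about 7 N beyond the weight. The final pictures also show it standing out above the strip. There was no direct reading of the catch joint.
- **Position:** The foot was measured at the panel face (−0.4 mm), and the grip board 68 mm out, as it should be. The tote is within about 2–3 mm of the bay's middle.
- **Surroundings:** The bin, tool block, ware and tools look unmoved in the last pictures.

**What failed or disagreed**
- **First grasp:** It closed on empty air just above the grip board, pressing on it with about 5 N. The real fingertips appear to sit about 35 mm higher than the reported tool point. I corrected for this after looking, and the tote did not move.
- **Hook measurement:** The last hook reading from the side camera was −4.6 mm from the panel face, which does not fit the other readings. The top camera had given −0.4 mm with the tote already seated, just before release.
- **Final measuring script:** It stopped with an error before taking the top camera's readings, so those last positions come from the side view only.

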